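Load label cartridges into the badge printer on its spindle

ROBOT

A 7-joint arm with a two-finger parallel gripper is mounted at the origin on the work surface. World frame = base frame: x ahead of the robot, y to its left, z up, the work surface at z = 0. Lengths are in mm, angles in rad, forces in N, time in s.
With the tool pointing down it reaches from about 425 to 875 mm from the base axis. Payload 8.4 kg.
Tool frame: the origin (TCP) lies between the finger pads; the fingertips stand 22 mm ahead of it and the grasp point (between the pads) lies 3 mm ahead of it; z points along the fingers, y is the direction in which the jaws open and shut (so a half turn about z gives the same grasp; the last joint's range is limited). The gripper opens to 85 mm and grips with 20 to 120 N. Pads are 22 mm wide; open, the fingers measure 114 mm over their backs; the gripper's body (76 mm by 85 mm) begins 54 mm behind the grasp point. The pads swing forward as they close: fully open they stand 13 mm farther back than shut.
Start: joints at [-1.349, 0.333, 0.04, 1.465, -0.013, 1.343, -0.059], TCP at [204.962, 616.809, 218.308] pointing down, gripper open.
Joint ranges: [-2.58, 2.58], [-0.38, 2.09], [-1.3, 1.39], [0.25, 2.4], [-1.5, 4.64], [0.08, 2.09], [-2.65, 2.65]. Speed limits (rad/s): [2.22, 2.22, 2.79, 2.79, 3.14, 3.14, 3.14].

INTERFACE

Orientations are given as a unit quaternion [x, y, z, w].
In Python, from cell import status, eyes, ticket gives the robot as it stands.
- The arm moves only by the tool step_arm, never from a script. Its argument "motion" is a list of rows, each a list of 3 entries, a list of its own where there are three numbers: the shift along the tool's x, y, z in m, then the turn, a rotation vector about the tool's x, y, z in rad, then the finger opening in m, from 0 to 0.0854. A call has 1 to 12 rows; each row shifts and turns the pose as measured when the row begins, along the tool's axes as they then stand; what a row does not reach is not made up. A row lasts 1/8 s, in which the tool goes at most 62.5 mm and 10.7 degrees, less where a joint would pass 70% of its speed; a pose out of reach is approached as far as the arm can. A call is refused whole if a number of a shift passes 0.0625 or a number of a turn 0.188, either way. A call with a gripper value outside its range is refused whole. The fingers move at their own pace and stop on an object; "squeeze" is the grip in N (left out, the last holds). Time passes only in rows, so rows that do not move let the fingers close. It gives the time, the measured TCP pose, the force and the opening at its end, in the units of the state.
- status.observe(): the state, without advancing time (a new reading comes with each control period).
- eyes.camera(name): name is "scene" or "top" or "wrist"; returns a dict with "color" (480x640x3 uint8, red, green, blue), "vfov" (degrees; the focal length in pixels is half the picture's height over the tangent of half this angle, whatever the lens; pixels are square), "cx", "cy" (the principal point, pixels), "dist" ([k1, k2, p1, p2, k3] as OpenCV has them; the pictures are not rectified), "R" (3x3) and "t" (3): a world point X has camera coordinates R X + t. Camera axes: x right, y down, z forward; pixel columns grow to the right and rows downward; lengths in mm; the calibration is good to about 2 mm. A picture is of the moment at which its call begins. There is no depth.
- ticket.sign_off(): hands the job in, once; it reports no verdict.
The state is a dict: "t": time; "joint_pos": joint angles; "qd": joint speeds; "joint_torque": joint torques, N m; "eef_pos": TCP position; "ee_rot": TCP orientation; "force": force on the tool from outside, world axes, zero at the start; "ft_torque": the same for the moment, N m; "grip_width": finger opening in mm.
Only numpy, scipy, OpenCV 4.12 (cv2) and the standard library are available. Lean on these libraries where they do the work, as an engineer would, in place of code of your own. Each camera call takes 0.05 s, during which the arm holds its last target. There are 200 camera calls.

TASK

Get the badge label printer ready for the registration desk: lift its cover off and set it on the grey desk pad, then take out the spindle by its handle, thread it through the bore of every label cartridge standing on the table and lift them together on it. Lower the loaded spindle back into its two seats in the printer and put the cover back on, fully closed. Do not knock the paper cup or the phone about.

Things in the scene. Friction and masses are not known exactly. Their poses are not given: they have to be found in the camera images.
- cover_grip (a point): Loose printer cover, 220 g: black plate 128 (x) x 108 (y) x 8 mm, lip 10 mm deep beneath (4 mm play all round in the bay), steel bar handle on top, 100 mm long (x), 14 mm wide, 16 mm high, 20 mm clear of the plate. Starts closed on the printer. Point: the bar's centre, 36 mm above the plate's underside and 46 mm above the lip's, on which it stands when set down. x along the bar, z up.
- cover_seat (a point): Where the point cover_grip lies when the cover is fully closed: fixed to the printer, 128 mm above the table, over the middle of the bay. x along the bay towards the printer's rear (away from the robot), z up.
- pad_center (a point): A thin fixed grey desk pad, 190 x 150 mm, 2 mm thick, lying on the table beside the printer; the point is the middle of its top. x along its long side.
- spindle_grip (a point): Loose spindle, 200 g: steel shaft 12 mm across with a white handle. Starts in the printer under the cover, handle out at the front. Point: on the shaft's axis, mid-handle; x along the shaft to the tip, z up. Handle block x -23 to 21 mm, 20 mm wide (y), 16 mm below to 11 above the axis. Flange 32 mm across at x 21 to 25; stop collar 40 mm across at x 43 to 47, which cartridges cannot pass; then bare shaft.
- spindle_tip (a point): The free end of the spindle's shaft, on its axis, 169 mm from spindle_grip; the last 14 mm taper. Three cartridges pushed up against the stop collar and each other take up x 47 to 137 mm from spindle_grip. Same axes as spindle_grip.
- spindle_seat (a point): Where the point spindle_grip lies when the spindle is seated: fixed to the printer, 54 mm above the table, in front of its front wall. x along the bay from the printer's front to its rear, z up. The collar goes just inside the front wall and the flange just outside it (6 mm play each way along x).
- printer: Fixed grey label printer; origin on the table, 93 mm behind spindle_seat, same x. Open-topped bay 128 x 104 mm outside, 92 mm high, inside 116 x 92 mm, floor 8 mm up. Front wall at x -62 to -56 mm, rear wall at 60 to 66 mm; each has a slot 48 mm wide, open at the top, closing to a V below that centres the shaft. A block 84 mm high stands behind at x 88 to 140 mm.
- cart1_center (a point): One of up to three identical upright label cartridges (None if absent), 90 g: a grey casing 30 mm thick (x, along the bore), 66 mm wide, 60 mm high, free to slide. A round bore 28 mm across runs through its thickness, level, 30 mm above the table, at the middle of its 66 x 60 mm faces. Point: the bore's centre; z up; x points roughly away from the robot. On the spindle it hangs 8 mm below the axis.
- cart2_center (a point): Another label cartridge, the same as cart1 (None if absent).
- cart3_center (a point): Another label cartridge, the same as cart1 (None if absent).
- cup: Paper cup, 72 mm across, 85 mm high, a bystander; origin under its foot.
- phone: Phone lying flat, 155 x 75 x 9 mm, a bystander.

How it is judged (in metres and radians):
On the way, in this order (a step that is already met when the one before it is completed fails the run):
1. the cover is off the printer and set down on the desk pad (horizontal distance between cover_grip and pad_center below 0.06 m and height (world z) of cover_grip below 0.054 m and angle between cover_grip's own z axis and vertical below 0.15 rad), for 0.3 s.
2. every cartridge is threaded on the spindle and lifted clear of the table (x of cart1_center in the frame of spindle_grip between 0.05 and 0.16 m and y of cart1_center in the frame of spindle_grip between -0.015 and 0.015 m and z of cart1_center in the frame of spindle_grip between -0.015 and 0.015 m and angle between the x axis of each of cart1_center, cart2_center, cart3_center and the x axis of spindle_grip, either way round below 0.5 rad and x of cart2_center in the frame of spindle_grip between 0.05 and 0.16 m and y of cart2_center in the frame of spindle_grip between -0.015 and 0.015 m and z of cart2_center in the frame of spindle_grip between -0.015 and 0.015 m and x of cart3_center in the frame of spindle_grip between 0.05 and 0.16 m and y of cart3_center in the frame of spindle_grip between -0.015 and 0.015 m and z of cart3_center in the frame of spindle_grip between -0.015 and 0.015 m and height (world z) of each of cart1_center, cart2_center, cart3_center above 0.045 m and height (world z) of spindle_grip above 0.07 m), for 0.3 s.
3. the spindle with every cartridge on it lies in its seats in the printer (x of cart1_center in the frame of spindle_grip between 0.05 and 0.16 m and y of cart1_center in the frame of spindle_grip between -0.015 and 0.015 m and z of cart1_center in the frame of spindle_grip between -0.015 and 0.015 m and angle between the x axis of each of cart1_center, cart2_center, cart3_center and the x axis of spindle_grip, either way round below 0.5 rad and x of cart2_center in the frame of spindle_grip between 0.05 and 0.16 m and y of cart2_center in the frame of spindle_grip between -0.015 and 0.015 m and z of cart2_center in the frame of spindle_grip between -0.015 and 0.015 m and x of cart3_center in the frame of spindle_grip between 0.05 and 0.16 m and y of cart3_center in the frame of spindle_grip between -0.015 and 0.015 m and z of cart3_center in the frame of spindle_grip between -0.015 and 0.015 m and x of spindle_grip in the frame of spindle_seat between -0.01 and 0.01 m and y of spindle_grip in the frame of spindle_seat between -0.006 and 0.006 m and z of spindle_grip in the frame of spindle_seat between -0.005 and 0.005 m and angle between the x axis of spindle_grip and the x axis of spindle_seat, either way round below 0.08 rad), for 0.3 s.
At the end, for the whole second after the job is handed in: Every cartridge present is on the spindle's shaft beyond the stop collar; the spindle lies in both seats (within 10 mm along, 6 mm across, 5 mm in height, 0.08 rad); the cover is fully closed on the printer (within 10 mm sideways, 4 mm in height, level), all released (all of step 3 and horizontal distance between cover_grip and cover_seat below 0.01 m and z of cover_grip in the frame of cover_seat between -0.004 and 0.004 m and angle between cover_grip's own z axis and vertical below 0.06 rad and angle between the x axis of cover_grip and the x axis of cover_seat, either way round below 0.15 rad); the robot touches nothing.
It fails at once if the cup is knocked away or over (distance of cup from where it was at the start of the episode above 0.04 m or angle between cup's own z axis and vertical above 0.5 rad).
It fails at once if the phone is knocked away or over (distance of phone from where it was at the start of the episode above 0.04 m or angle between phone's own z axis and vertical above 0.5 rad).
Of cart1, cart2, cart3 only 2 to 3 are there at a start; the rules pass over those that are not, and their reading is None.
At some moment in a run one of cart1, cart2, cart3 may be knocked a few centimetres aside while the robot is not near it.
It also fails if it takes over 200 s, if anything falls off the work surface, if the arm or the gripper's body presses on something with over 40 N, if the wrist force passes 120 N, or if a joint passes its speed limit or range.

## Working session

There is one attempt and no reset: what is moved stays moved. The work goes in short steps, Python scripts to look and compute and a tool call to move; the robot and the scene stay as the last step left them, time stands still between calls to the robot, and variables do not carry over. Pictures are saved under pics/ and viewed, about 12 in all and at most 16, crops included, and the job is handed in when it is done.

Besides the shell and the picture viewer there is one more tool, called after "Emit:" by a JSON object that holds its "api" and its "payload". step_arm: Moves the arm, as the interface text tells. Its arguments: {"type":"object","properties":{"motion":{"type":"array","items":{"type":"array"}},"squeeze":{"type":"number"}},"required":["motion"]}

```bash
ls; mkdir -p pics
cat > h.py <<'E'
import numpy as np, cv2
from cell import status, eyes, ticket
from scipy.spatial.transform import Rotation as Ro
def K(c):
    f=240/np.tan(np.radians(c["vfov"])/2); return np.array([[f,0,c["cx"]],[0,f,c["cy"]],[0,0,1.]])
def ray(c,px):
    u=cv2.undistortPoints(np.array(px,float).reshape(-1,1,2),K(c),np.array(c["dist"],float)).reshape(-1,2)
    R=np.array(c["R"]);t=np.array(c["t"]);d=np.c_[u,np.ones(len(u))]@R
    return -R.T@t,d
def plane(c,px,z):
    o,d=ray(c,px); return o+d*((z-o[2])/d[:,2])[:,None]
def proj(c,X):
    rv=cv2.Rodrigues(np.array(c["R"],float))[0]
    return cv2.projectPoints(np.array(X,float).reshape(-1,1,3),rv,np.array(c["t"],float),K(c),np.array(c["dist"],float))[0].reshape(-1,2)
def snap(n,f):
    c=eyes.camera(n); cv2.imwrite("pics/"+f,c["color"][:,:,::-1]); np.save("pics/"+f[:-4]+".npy",c,allow_pickle=True); return c
def load(f): return np.load("pics/"+f+".npy",allow_pickle=True).item()
E
python3 - <<'E'
from h import *
for n in("top","scene"):
    c=snap(n,n+"0.png"); print(n,c["vfov"],c["dist"],-np.array(c["R"]).T@c["t"])
print(status.observe())
E
```

```text
pics
top 50.2070397132311 [-0.03519648  0.          0.          0.          0.        ] [ 372.19996767   41.16063557 1172.47783807]
scene 43.725540255933296 [-0.04596599  0.          0.          0.          0.        ] [1592.30141075   76.07086643 1059.90490847]
{'t': 0.1, 'joint_pos': array([-1.34917764,  0.33385797,  0.03988954,  1.46621798, -0.01339569,
        1.34329927, -0.05850916]), 'qd': array([ 7.39317689e-04, -8.47849457e-04, -2.45358187e-04, -1.91660477e-03,
        8.90674962e-05,  3.46128790e-04, -7.65152180e-05]), 'joint_torque': array([ 4.88019592e-03, -6.60013747e+01,  1.37062177e+00, -4.06472683e+01,
        1.70344894e-02,  8.89152900e-03,  3.93016853e-05]), 'eef_pos': array([204.86915021, 616.39687911, 217.48178652]), 'ee_rot': array([ 1.59741803e-01,  9.87158539e-01, -7.55387723e-04, -6.59951081e-05]), 'force': array([-0.61561424,  0.27036713,  0.36052441]), 'ft_torque': array([ 0.06246051,  0.03625774, -0.04408405]), 'grip_width': 85.1380932653599}
```

View pics/top0.png

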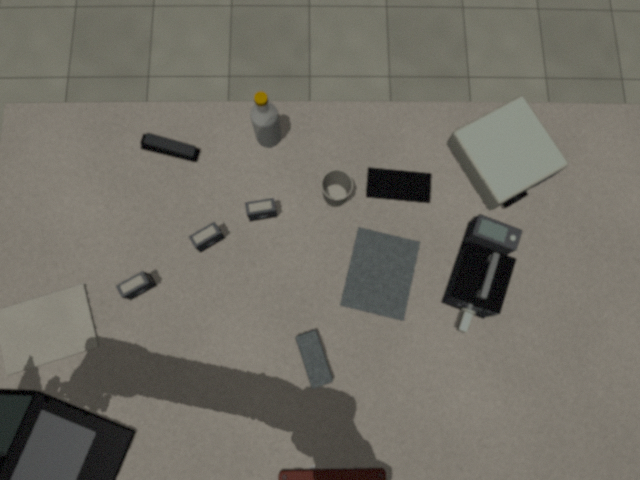

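View pics/scene0.png

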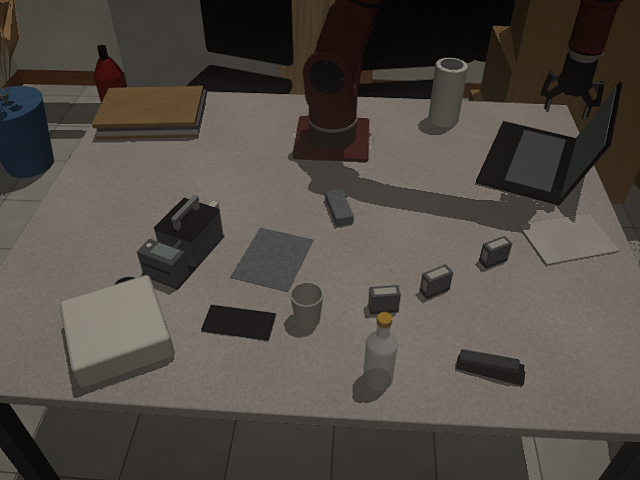

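Run:
```python
from h import *
c=load("top0")
print(np.round(np.array(c["R"]),3))
def p(n,px,z): print(n,np.round(plane(c,px,z),0).tolist())
p("bar ends",[(495,255),(484,298)],136)
p("handle",[(466,319)],60)
p("pad",[(358,228),(420,237),(405,320),(341,306)],2)
p("carts",[(261,206),(205,234),(133,283)],60)
p("cup",[(338,187)],40); p("phone",[(367,168),(431,172),(430,202),(367,198)],9)
p("bottle,greybox",[(266,120),(314,357)],30)
im=c["color"]
a=cv2.resize(im[180:310,110:290],None,fx=4,fy=4,interpolation=cv2.INTER_CUBIC)
b=cv2.resize(im[205:335,430:530],None,fx=4,fy=4,interpolation=cv2.INTER_CUBIC)
a=np.hstack([a,b])[:, :]; a=cv2.convertScaleAbs(cv2.resize(a,(800,int(a.shape[0]*800/a.shape[1]))),alpha=1.5)
cv2.imwrite("pics/crop1.png",a[:,:,::-1]); print(a.shape)
```

```text
[[-0.013 -1.     0.024]
 [-0.981  0.008 -0.193]
 [ 0.193 -0.026 -0.981]]
bar ends [[557.0, -340.0, 136.0], [468.0, -310.0, 136.0]]
handle [[429.0, -293.0, 60.0]]
pad [[648.0, -68.0, 2.0], [625.0, -214.0, 2.0], [432.0, -170.0, 2.0], [466.0, -25.0, 2.0]]
carts [[687.0, 154.0, 60.0], [623.0, 277.0, 60.0], [515.0, 431.0, 60.0]]
cup [[737.0, -21.0, 40.0]]
phone [[794.0, -93.0, 9.0], [783.0, -247.0, 9.0], [709.0, -240.0, 9.0], [719.0, -91.0, 9.0]]
bottle,greybox [[908.0, 148.0, 30.0], [353.0, 38.0, 30.0]]
(371, 800, 3)
```

View pics/crop1.png

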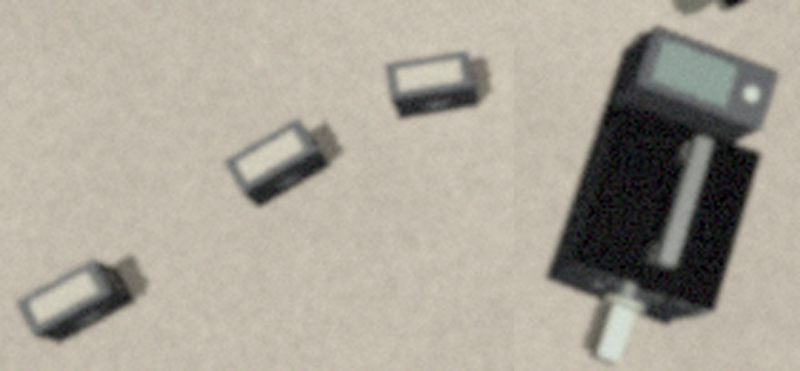

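```bash
cat >> h.py <<'E'
def go(*wps,n=None,wid=None,pitch=None):
    """print rows through waypoints (x,y,z,yawdeg) of the TCP, tool down; tool x at yaw"""
    s=status.observe(); p=np.array(s["eef_pos"]); R=Ro.from_quat(s["ee_rot"]); rows=[]
    for w in wps:
        q=np.array(w[:3],float); T=Ro.from_euler('z',w[3],degrees=True)*Ro.from_euler('y',-(w[4] if len(w)>4 else 0),degrees=True)*Ro.from_quat([1,0,0,0])
        rv=(R.inv()*T).as_rotvec(); st=w[5] if len(w)>5 else 55
        k=int(max(np.ceil(np.linalg.norm(q-p)/st),np.ceil(np.linalg.norm(rv)/.16),1))
        for i in range(k):
            f=(i+1)/k; Rn=R*Ro.from_rotvec(rv*f); Rp=R*Ro.from_rotvec(rv*i/k)
            d=Rp.inv().apply((q-p)/k)/1000
            rows.append([[round(float(v),3) if st>20 else round(float(v),4) for v in d],[round(float(v),3) for v in rv/k],wid])
        p=q;R=T
    print(len(rows)); print(str(rows).replace(" ","").replace("-0.0,","0,").replace("0.0,","0,").replace("0.0]","0]"))
def st():
    s=status.observe(); R=Ro.from_quat(s["ee_rot"]); x=R.as_matrix()[:,0]; z=R.as_matrix()[:,2]
    print("t%.1f"%s["t"],np.round(s["eef_pos"],1),"yaw %.1f pitch %.2f"%(np.degrees(np.arctan2(x[1],x[0])),np.degrees(np.arcsin(x[2]))),"z",np.round(z,3),"F",np.round(s["force"],1),"g %.1f"%s["grip_width"],"q",np.round(s["joint_pos"],2))
E
python3 - <<'E'
from h import *
go((480,420,220,110),(600,150,220,60),(570,-150,220,10),(512,-325,220,-18.6),wid=.085)
E
```

```text
23
[[[-0.046,-0.014,-0],[0,0,0.129],0.085],[[-0.048,-0.008,-0],[0,0,0.129],0.085],[[-0.048,-0.002,-0],[0,0,0.129],0.085],[[-0.048,0.004,-0],[0,0,0.129],0.085],[[-0.047,0.01,-0],[0,0,0.129],0.085],[[-0.045,0.016,-0],[0,0,0.129],0.085],[[-0.043,0.022,-0],[0,0,0.129],0.085],[[-0.049,0.003,0],[0,0,0.145],0.085],[[-0.048,0.01,0],[0,0,0.145],0.085],[[-0.046,0.017,0],[0,0,0.145],0.085],[[-0.043,0.024,0],[0,0,0.145],0.085],[[-0.039,0.03,0],[0,0,0.145],0.085],[[-0.034,0.035,0],[0,0,0.145],0.085],[[-0.046,0.021,0],[0,0,0.145],0.085],[[-0.042,0.027,0],[0,0,0.145],0.085],[[-0.038,0.033,0],[0,0,0.145],0.085],[[-0.033,0.038,0],[0,0,0.145],0.085],[[-0.027,0.042,0],[0,0,0.145],0.085],[[-0.02,0.046,0],[0,0,0.145],0.085],[[-0.022,0.041,0],[0,0,0.125],0.085],[[-0.017,0.043,0],[0,0,0.125],0.085],[[-0.011,0.045,0],[0,0,0.125],0.085],[[-0.006,0.046,0],[0,0,0.125],0.085]]
```

Emit:
{"api": "step_arm", "payload": {"motion": [[[-0.046, -0.014, 0], [0, 0, 0.129], 0.085], [[-0.048, -0.008, 0], [0, 0, 0.129], 0.085], [[-0.048, -0.002, 0], [0, 0, 0.129], 0.085], [[-0.048, 0.004, 0], [0, 0, 0.129], 0.085], [[-0.047, 0.01, 0], [0, 0, 0.129], 0.085], [[-0.045, 0.016, 0], [0, 0, 0.129], 0.085], [[-0.043, 0.022, 0], [0, 0, 0.129], 0.085], [[-0.049, 0.003, 0], [0, 0, 0.145], 0.085], [[-0.048, 0.01, 0], [0, 0, 0.145], 0.085], [[-0.046, 0.017, 0], [0, 0, 0.145], 0.085], [[-0.043, 0.024, 0], [0, 0, 0.145], 0.085], [[-0.039, 0.03, 0], [0, 0, 0.145], 0.085]]}}

```text
t: 1.6
eef_pos: [574.3, 179.0, 212.3]
ee_rot: [0.839, 0.544, -0.005, 0.001]
force: [1.5, -0.6, 0.3]
grip_width: 85.1
```

Run:
```python
from h import *
st(); go((580,-130,220,10),(512,-325,220,-18.6),wid=.085)
```

```text
t1.6 [574.3 179.  212.3] yaw 65.9 pitch -0.54 z [-0.007 -0.007 -1.   ] F [ 1.5 -0.6  0.3] g 85.1 q [-0.84  0.26  0.56  1.61 -0.14  1.31 -0.68]
11
[[[-0.04,0.019,-0.001],[0,0.001,0.139],0.085],[[-0.037,0.024,-0.001],[0,0.001,0.139],0.085],[[-0.033,0.029,-0.001],[0,0.001,0.139],0.085],[[-0.029,0.033,-0.001],[0,0.001,0.139],0.085],[[-0.024,0.037,-0.001],[0,0.001,0.139],0.085],[[-0.019,0.04,-0.001],[0,0.001,0.139],0.085],[[-0.013,0.042,-0.001],[0,0.001,0.139],0.085],[[-0.025,0.045,0],[0,0,0.125],0.085],[[-0.019,0.048,0],[0,0,0.125],0.085],[[-0.013,0.05,0],[0,0,0.125],0.085],[[-0.007,0.051,0],[0,0,0.125],0.085]]
```

Emit:
{"api": "step_arm", "payload": {"motion": [[[-0.04, 0.019, -0.001], [0, 0.001, 0.139], 0.085], [[-0.037, 0.024, -0.001], [0, 0.001, 0.139], 0.085], [[-0.033, 0.029, -0.001], [0, 0.001, 0.139], 0.085], [[-0.029, 0.033, -0.001], [0, 0.001, 0.139], 0.085], [[-0.024, 0.037, -0.001], [0, 0.001, 0.139], 0.085], [[-0.019, 0.04, -0.001], [0, 0.001, 0.139], 0.085], [[-0.013, 0.042, -0.001], [0, 0.001, 0.139], 0.085], [[-0.025, 0.045, 0], [0, 0, 0.125], 0.085], [[-0.019, 0.048, 0], [0, 0, 0.125], 0.085], [[-0.013, 0.05, 0], [0, 0, 0.125], 0.085], [[-0.007, 0.051, 0], [0, 0, 0.125], 0.085], [[0, 0, 0], [0, 0, 0], 0.085]]}}

```text
t: 3.1
eef_pos: [493.5, -341.7, 219.5]
ee_rot: [0.982, -0.189, -0.003, 0.003]
force: [0.9, 0.1, -0.6]
grip_width: 84.8
```

Run:
```python
from h import *
st(); c=snap("wrist","w1.png"); print(-np.array(c["R"]).T@c["t"],c["vfov"])
print(proj(c,[[512,-325,136],[469,-311,136],[556,-340,136],[429,-293,65]]))
```

```text
t3.1 [ 493.5 -341.7  219.5] yaw -21.8 pitch -0.22 z [-0.006 -0.005 -1.   ] F [ 0.9  0.1 -0.6] g 84.8 q [-0.28  0.35  1.02  1.63 -0.3   1.34 -1.16]
[ 560.36929583 -367.25982447  374.40922866] 59.375021198775876
[[285.53079602 218.84394191]
 [292.36502777 290.05687622]
 [278.96877838 137.46687081]
 [297.17512665 304.13035878]]
```

View pics/w1.png

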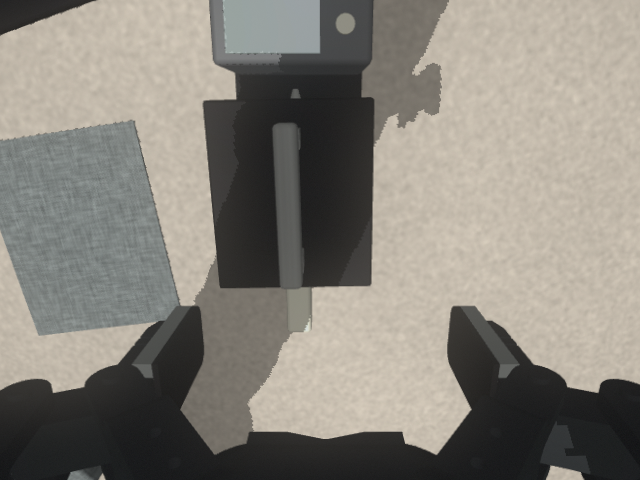

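Run:
```python
from h import *
c=load("w1")
b=plane(c,[(285,124),(290,288)],136); print("bar",b.round(1),b.mean(0).round(1),np.linalg.norm(b[1]-b[0]))
q=plane(c,[(204,101),(374,98),(371,286),(219,288)],100); print("plate",q.round(1),q.mean(0).round(1),np.linalg.norm(np.diff(q,axis=0),axis=1))
d=q[0]+q[1]-q[2]-q[3];print("yaw plate",np.degrees(np.arctan2(d[1],d[0])), "bar",np.degrees(np.arctan2(*(b[0]-b[1])[[1,0]])))
h=plane(c,[(288,331),(310,331),(289,290),(311,290)],65);print("handle",h.round(1).tolist())
pd=plane(c,[(134,121),(180,306),(39,335)],2);print("pad",pd.round(1).tolist(),((pd[0]+pd[2])/2).round(1))
t=load("top0");print(proj(t,[pd[0],pd[1],pd[2]]).round(0).tolist())
```

```text
bar [[ 561.4 -346.   136. ]
 [ 470.8 -310.2  136. ]] [ 516.1 -328.1  136. ] 97.39741684329834
plate [[ 593.3 -301.4  100. ]
 [ 555.4 -400.3  100. ]
 [ 437.3 -355.2  100. ]
 [ 476.  -255.   100. ]] [ 515.5 -328.   100. ] [105.88131571 126.50873915 107.40360699]
yaw plate -21.250351267109217 bar -21.540311866995317
handle [[409.4, -276.5, 65.0], [402.7, -293.3, 65.0], [442.8, -291.8, 65.0], [436.3, -308.0, 65.0]]
pad [[613.0, -214.8, 2.0], [442.9, -171.2, 2.0], [467.2, -23.4, 2.0]] [ 540.1 -119.1    2. ]
[[421.0, 242.0], [405.0, 315.0], [340.0, 305.0]]
```

Run:
```python
from h import *
go((515.8,-328,215,-21.4),(515.8,-328,160,-21.4,0,30),wid=.085)
```

```text
3
[[[0.015,-0.018,0.004],[0.006,0.004,-0.003],0.085],[[0,0,0.028],[0,0,0],0.085],[[0,0,0.028],[0,0,0],0.085]]
```

Emit:
{"api": "step_arm", "payload": {"motion": [[[0.015, -0.018, 0.004], [0.006, 0.004, -0.003], 0.085], [[0, 0, 0.028], [0, 0, 0], 0.085], [[0, 0, 0.028], [0, 0, 0], 0.085], [[0, 0, 0], [0, 0, 0], 0.085]]}}

```text
t: 3.65
eef_pos: [524.5, -318.0, 155.6]
ee_rot: [0.984, -0.178, 0.0, -0.003]
force: [0.1, -0.1, 1.3]
grip_width: 84.6
```

Run:
```python
from h import *
st();go((515.8,-328,131,-21.4,0,15),wid=.085)
```

```text
t3.6 [ 524.5 -318.   155.6] yaw -20.5 pitch -0.01 z [ 0.002  0.005 -1.   ] F [ 0.1 -0.1  1.3] g 84.6 q [-0.26  0.43  0.96  1.67 -0.37  1.24 -1.15]
2
[[[-0.0023,0.0063,0.0123],[-0.003,0,0.008],0.085],[[-0.0023,0.0062,0.0123],[-0.003,0,0.008],0.085]]
```

Emit:
{"api": "step_arm", "payload": {"motion": [[[-0.0023, 0.0063, 0.012], [-0.003, 0, 0.008], 0.085], [[-0.0023, 0.0063, 0.012], [-0.003, 0, 0.008], 0.085], [[0, 0, 0], [0, 0, 0], 0.085], [[0, 0, 0], [0, 0, 0], 0.085]]}}

```text
t: 4.15
eef_pos: [517.7, -327.6, 131.9]
ee_rot: [0.983, -0.185, 0.001, 0.001]
force: [0.2, -0.3, 0.1]
grip_width: 85.3
```

Run:
```python
from h import *
st();go((515.8,-328,131,-21.4,0,15),wid=.085)
```

```text
t4.2 [ 517.7 -327.6  131.9] yaw -21.3 pitch 0.13 z [ 0.002 -0.002 -1.   ] F [ 0.2 -0.3  0.1] g 85.3 q [-0.24  0.45  0.95  1.71 -0.39  1.19 -1.13]
1
[[[-0.0016,0.0011,0.0009],[0.001,-0.002,0.001],0.085]]
```

Emit:
{"api": "step_arm", "payload": {"motion": [[[0, 0, 0], [0, 0, 0], 0], [[0, 0, 0], [0, 0, 0], 0], [[0, 0, 0], [0, 0, 0], 0], [[0, 0, 0], [0, 0, 0], 0], [[0, 0, 0], [0, 0, 0], 0], [[0, 0, 0], [0, 0, 0], 0], [[0, 0, 0], [0, 0, 0], 0], [[0, 0, 0], [0, 0, 0], 0]], "squeeze": 60}}

```text
t: 5.15
eef_pos: [518.3, -327.9, 133.0]
ee_rot: [0.983, -0.185, 0.002, 0.001]
force: [-0.0, -0.0, 0.7]
grip_width: 0.2
```

Run:
```python
from h import *
st();s=status.observe()["eef_pos"];go((s[0],s[1],s[2]+80,-21.3,0,20),(541,-119,212,-16),wid=0)
```

```text
t5.2 [ 518.3 -327.9  133. ] yaw -21.3 pitch 0.22 z [ 0.003 -0.002 -1.   ] F [-0.  -0.   0.7] g 0.2 q [-0.24  0.45  0.95  1.7  -0.39  1.19 -1.13]
8
[[[0.0001,0,-0.02],[0,-0.001,-0],0],[[0.0001,0,-0.02],[0,-0.001,-0],0],[[0,0,-0.02],[0,-0.001,-0],0],[[0,0,-0.02],[0,-0.001,-0],0],[[-0.014,-0.051,0],[0,0,-0.023],0],[[-0.013,-0.051,0],[0,0,-0.023],0],[[-0.011,-0.051,0],[0,0,-0.023],0],[[-0.01,-0.052,0],[0,0,-0.023],0]]
```

Run:
```python
from h import *
c=snap("wrist","w2.png");snap("scene","s2.png");
s=status.observe();print(proj(c,[s["eef_pos"],[515.8,-328,136]]))
a=load("s2")["color"];b=cv2.convertScaleAbs(cv2.resize(a[130:330,80:280],(480,480),interpolation=cv2.INTER_CUBIC),alpha=1.6)
w=cv2.resize(c["color"],None,fx=.5,fy=.5); o=np.zeros((480,800,3),np.uint8);o[:,:480]=b;o[:240,480:]=w;cv2.imwrite("pics/m2.png",o[:,:,::-1])
```

```text
[[325.01532477 296.51625225]
 [327.52855579 304.96489812]]
```

View pics/m2.png

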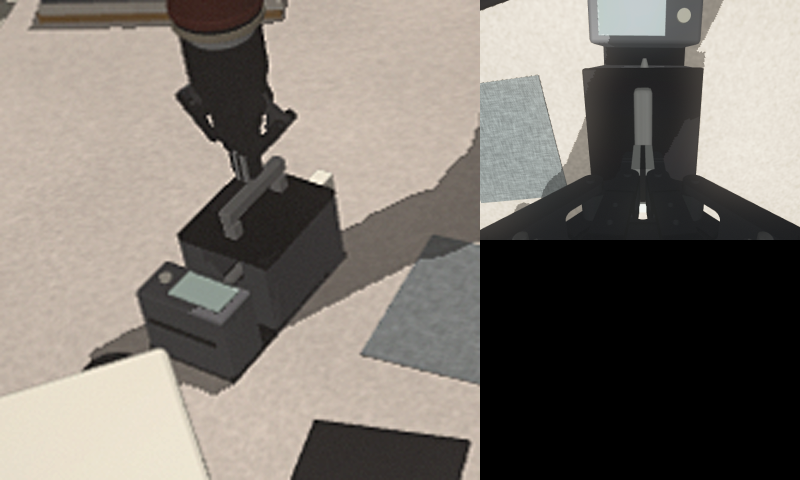

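Run:
```python
from h import *
c=load("w2");print(-np.array(c["R"]).T@c["t"])
print(plane(c,[(325,177)],136).round(1), plane(c,[(208,137),(445,137)],100).round(1))
w1=load("w1");o1,d1=ray(w1,[(285,124),(204,101),(374,98)]);o2,d2=ray(c,[(325,177),(208,137),(445,137)])
for a,b in zip(d1,d2):
    A=np.c_[a,-b];x=np.linalg.lstsq(A,o2-o1,rcond=None)[0];print((o1+a*x[0]).round(1),(o2+b*x[1]).round(1))
s=load("s2");print(proj(s,[[515.8,-328,136],[561,-346,136],[471,-310,136],status.observe()["eef_pos"]])) 
im=c["color"];cv2.imwrite("pics/w2c.png",im[100:480,150:500,::-1])
```

```text
[ 583.86526149 -353.35328581  288.43773954]
[[ 563.4 -345.5  136. ]] [[ 593.6 -302.4  100. ]
 [ 555.9 -399.1  100. ]]
[ 561.5 -344.7  121.8] [ 561.5 -344.8  121.8]
[ 594.4 -299.2   90.5] [ 594.1 -299.8   90.4]
[ 555.3 -401.1   93.5] [ 554.9 -400.6   93.5]
[[185.00396861 206.52969275]
 [172.95538936 218.52230805]
 [196.50491687 195.1599851 ]
 [184.98793587 208.15001896]]
```

View pics/w2c.png

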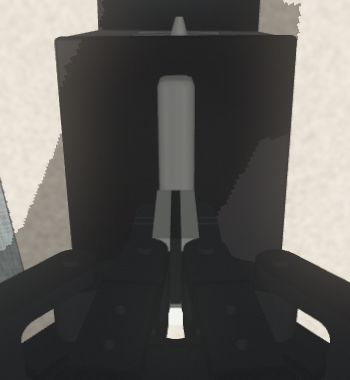

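Run:
```python
from h import *
c=load("w2");s=load("s2");e=np.array([518,-328,0])
for z in(111,120,133,150,170):print(z,proj(c,[e+[0,0,z]]).round(0),proj(s,[e+[0,0,z]]).round(0))
a=s["color"];b=cv2.convertScaleAbs(cv2.resize(a[150:250,140:240],(600,600),interpolation=cv2.INTER_CUBIC),alpha=2.5,beta=20)
cv2.imwrite("pics/s2c.png",b[:,:,::-1])
```

```text
111 [[325. 277.]] [[186. 215.]]
120 [[325. 284.]] [[186. 212.]]
133 [[325. 297.]] [[185. 208.]]
150 [[326. 317.]] [[184. 203.]]
170 [[326. 346.]] [[183. 196.]]
```

View pics/s2c.png

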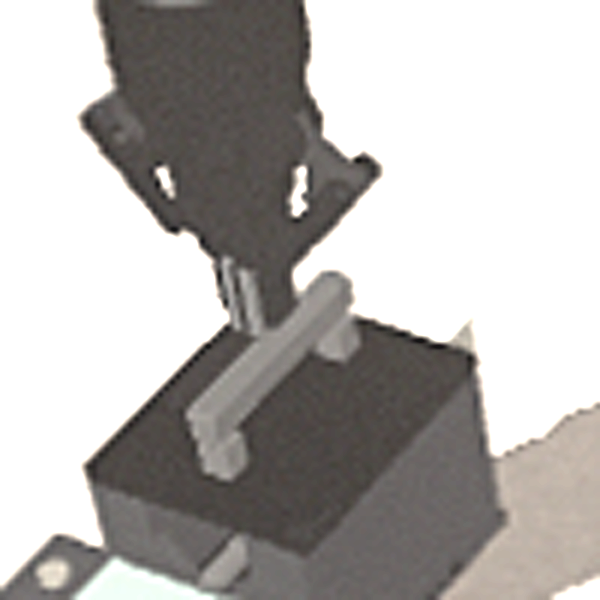

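Run:
```python
from h import *
c=load("w2");s=load("s2")
o1,d1=ray(c,[(325,290),(325,345),(325,177)]);o2,d2=ray(s,[(182.5,205.5),(180,194),(173,219.5)])
for a,b in zip(d1,d2):
    x=np.linalg.lstsq(np.c_[a,-b],o2-o1,rcond=None)[0];print((o1+a*x[0]).round(1),(o2+b*x[1]).round(1))
st()
```

```text
[ 526.5 -331.1  146.7] [ 525.6 -329.9  147.3]
[ 524.9 -330.4  181.9] [ 525.  -330.5  181.9]
[ 563.3 -345.5  135. ] [ 563.3 -345.5  135. ]
t5.2 [ 518.3 -327.9  133. ] yaw -21.3 pitch 0.23 z [ 0.003 -0.002 -1.   ] F [-0.3  0.5 -0.4] g 0.1 q [-0.24  0.45  0.95  1.7  -0.39  1.19 -1.13]
```

Emit:
{"api": "step_arm", "payload": {"motion": [[[0, 0, -0.004], [0, 0, 0], 0.085], [[0, 0, 0], [0, 0, 0], 0.085], [[0, 0, 0], [0, 0, 0], 0.085], [[0, 0, 0], [0, 0, 0], 0.085], [[0, 0, 0], [0, 0, 0], 0.085], [[-0.001, 0, 0.01], [0, 0, 0], 0.085], [[0, 0, 0.012], [0, 0, 0], 0.085], [[0, 0, 0.01], [0, 0, 0], 0.085], [[0, 0, 0], [0, 0, 0], 0.085]]}}

```text
t: 6.38
eef_pos: [516.9, -327.1, 102.1]
ee_rot: [0.983, -0.185, 0.001, 0.0]
force: [-0.0, -0.2, -0.1]
grip_width: 84.7
```

Run:
```python
from h import *
st()
s=snap("scene","s3.png");c=snap("wrist","w3.png")
a=s["color"];b=cv2.convertScaleAbs(cv2.resize(a[150:250,140:240],(480,480),interpolation=cv2.INTER_CUBIC),alpha=2.5,beta=20)
w=cv2.convertScaleAbs(cv2.resize(c["color"],(320,240)),alpha=1.5); o=np.zeros((480,800,3),np.uint8);o[:,:480]=b;o[:240,480:]=w;cv2.imwrite("pics/m3.png",o[:,:,::-1])
```

```text
t6.4 [ 516.9 -327.1  102.1] yaw -21.3 pitch 0.14 z [ 0.002 -0.001 -1.   ] F [-0.  -0.2 -0.1] g 84.7 q [-0.22  0.48  0.93  1.74 -0.42  1.14 -1.11]
```

View pics/m3.png

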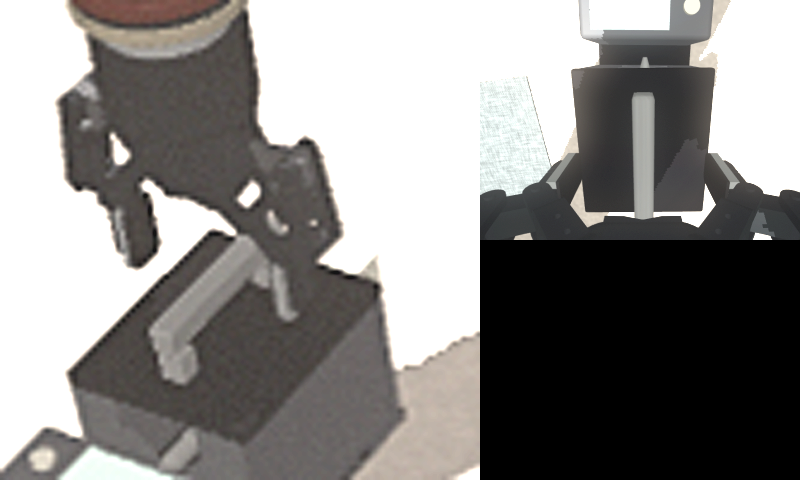

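Fingers straddle the bar, tips roughly at the bar's underside; the reported TCP height seems about 30 mm low versus the images. Close and see.

Emit:
{"api": "step_arm", "payload": {"motion": [[[0, 0, 0], [0, 0, 0], 0], [[0, 0, 0], [0, 0, 0], 0], [[0, 0, 0], [0, 0, 0], 0], [[0, 0, 0], [0, 0, 0], 0], [[0, 0, 0], [0, 0, 0], 0], [[0, 0, 0], [0, 0, 0], 0], [[0, 0, 0], [0, 0, 0], 0]], "squeeze": 60}}

```text
t: 7.35
eef_pos: [518.0, -328.0, 104.3]
ee_rot: [0.983, -0.185, 0.003, 0.001]
force: [1.1, -0.8, 0.9]
grip_width: 12.8
```

Run:
```python
from h import *
st()
c=snap("wrist","w4.png");s=snap("scene","s4.png")
cv2.imwrite("pics/w4c.png",cv2.convertScaleAbs(c["color"][150:480,150:500,::-1],alpha=1.6))
```

```text
t7.3 [ 518.  -328.   104.3] yaw -21.3 pitch 0.33 z [ 0.005 -0.003 -1.   ] F [ 1.1 -0.8  0.9] g 12.8 q [-0.23  0.47  0.93  1.74 -0.42  1.14 -1.11]
```

Run:
```python
from h import *
go((518,-328,165,-21.3,0,20),(542,-119,165,-16,0,42),(542,-119,45,-16,0,20),wid=0)
```

```text
16
[[[0.0001,0,-0.0152],[0,-0.001,-0],0],[[0.0001,0,-0.0152],[0,-0.001,-0],0],[[0,0,-0.0152],[0,-0.001,-0],0],[[0,0,-0.0152],[0,-0.001,-0],0],[[-0.009,-0.034,0],[0,0,-0.015],0],[[-0.008,-0.034,0],[0,0,-0.015],0],[[-0.008,-0.034,0],[0,0,-0.015],0],[[-0.007,-0.034,0],[0,0,-0.015],0],[[-0.007,-0.034,0],[0,0,-0.015],0],[[-0.006,-0.034,0],[0,0,-0.015],0],[[0,0,0.02],[0,0,0],0],[[0,0,0.02],[0,0,0],0],[[0,0,0.02],[0,0,0],0],[[0,0,0.02],[0,0,0],0],[[0,0,0.02],[0,0,0],0],[[0,0,0.02],[0,0,0],0]]
```

Emit:
{"api": "step_arm", "payload": {"motion": [[[0, 0, -0.015], [0, 0, 0], 0], [[0, 0, -0.015], [0, 0, 0], 0], [[0, 0, -0.015], [0, 0, 0], 0], [[0, 0, -0.015], [0, 0, 0], 0], [[-0.009, -0.034, 0], [0, 0, -0.015], 0], [[-0.008, -0.034, 0], [0, 0, -0.015], 0], [[-0.008, -0.034, 0], [0, 0, -0.015], 0], [[-0.007, -0.034, 0], [0, 0, -0.015], 0], [[-0.007, -0.034, 0], [0, 0, -0.015], 0], [[-0.006, -0.034, 0], [0, 0, -0.015], 0], [[0, 0, 0], [0, 0, 0], 0]]}}

```text
t: 8.82
eef_pos: [543.8, -115.6, 174.8]
ee_rot: [0.99, -0.141, 0.006, 0.001]
force: [-0.2, 0.3, -2.2]
grip_width: 12.5
```

Run:
```python
from h import *
st(); go((542,-119,50,-16,0,23),wid=0)
c=snap("wrist","w5.png")
w=cv2.convertScaleAbs(cv2.resize(c["color"],(480,360)),alpha=1.5);cv2.imwrite("pics/w5c.png",w[:,:,::-1])
```

```text
t8.8 [ 543.8 -115.6  174.8] yaw -16.2 pitch 0.64 z [ 0.011 -0.003 -1.   ] F [-0.2  0.3 -2.2] g 12.5 q [-0.71  0.23  0.97  1.8  -0.2   1.2  -1.53]
6
[[[0,0.001,0.021],[0,-0.002,-0],0],[[0,0.001,0.021],[0,-0.002,-0],0],[[0,0.001,0.021],[0,-0.002,-0],0],[[0,0.001,0.021],[0,-0.002,-0],0],[[0,0.001,0.021],[0,-0.002,-0],0],[[0,0.001,0.021],[0,-0.002,-0],0]]
```

View pics/w5c.png

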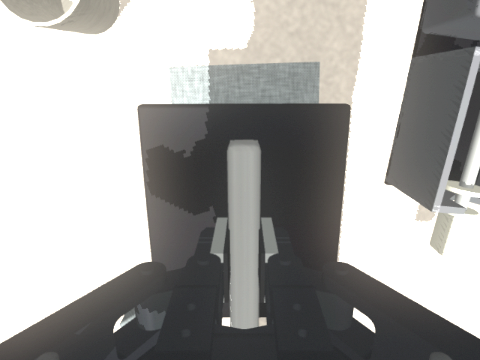

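Emit:
{"api": "step_arm", "payload": {"motion": [[[0, 0.001, 0.021], [0, -0.002, 0], 0], [[0, 0.001, 0.021], [0, -0.002, 0], 0], [[0, 0.001, 0.021], [0, -0.002, 0], 0], [[0, 0.001, 0.021], [0, -0.002, 0], 0], [[0, 0, 0.021], [0, -0.002, 0], 0], [[0, 0, 0.015], [0, 0, 0], 0], [[0, 0, 0], [0, 0, 0], 0]]}}

```text
t: 9.75
eef_pos: [539.8, -129.3, 45.8]
ee_rot: [0.989, -0.147, -0.001, 0.001]
force: [0.0, -0.5, -1.5]
grip_width: 12.3
```

Run:
```python
from h import *
st(); go((542,-119,30,-16,0,9),wid=0)
```

```text
t9.8 [ 539.8 -129.3   45.8] yaw -16.9 pitch -0.07 z [-0.002 -0.003 -1.   ] F [ 0.  -0.5 -1.5] g 12.3 q [-0.57  0.41  0.88  1.92 -0.38  0.99 -1.38]
3
[[[-0.0003,-0.0035,0.0053],[0.001,0,-0.005],0],[[-0.0003,-0.0035,0.0053],[0.001,0,-0.005],0],[[-0.0003,-0.0035,0.0053],[0.001,0,-0.005],0]]
```

Emit:
{"api": "step_arm", "payload": {"motion": [[[0, -0.003, 0.006], [0, 0, -0.005], 0], [[0, -0.003, 0.006], [0, 0, -0.005], 0], [[0, -0.002, 0.004], [0, 0, 0], 0], [[0, 0, 0.002], [0, 0, 0], 0], [[0, 0, 0.002], [0, 0, 0], 0]]}}

```text
t: 10.38
eef_pos: [544.0, -120.8, 26.3]
ee_rot: [0.99, -0.141, 0.001, 0.001]
force: [-0.3, 0.2, -0.7]
grip_width: 13.0
```

Run:
```python
from h import *
st()
```

```text
t10.4 [ 544.  -120.8   26.3] yaw -16.3 pitch 0.12 z [ 0.001 -0.002 -1.   ] F [-0.3  0.2 -0.7] g 13.0 q [-0.57  0.44  0.86  1.93 -0.41  0.95 -1.37]
```

Emit:
{"api": "step_arm", "payload": {"motion": [[[0, 0, 0.002], [0, 0, 0], 0], [[0, 0, 0.002], [0, 0, 0], 0], [[0, 0, 0], [0, 0, 0], 0.03], [[0, 0, 0], [0, 0, 0], 0.085], [[0, 0, 0], [0, 0, 0], 0.085], [[0, 0, 0], [0, 0, 0], 0.085], [[0, 0, 0], [0, 0, 0], 0.085], [[0, 0, 0], [0, 0, 0], 0.085]]}}

```text
t: 11.38
eef_pos: [544.8, -121.3, 24.8]
ee_rot: [0.99, -0.142, 0.002, -0.0]
force: [-0.3, -0.0, -0.6]
grip_width: 84.9
```

Run:
```python
from h import *
st(); go((542,-119,140,-16,0,30),(410,-288,140,-21.4,0,50),wid=.085)
```

```text
t11.4 [ 544.8 -121.3   24.8] yaw -16.3 pitch 0.17 z [ 0.003 -0.    -1.   ] F [-0.3 -0.  -0.6] g 84.9 q [-0.56  0.45  0.85  1.93 -0.41  0.95 -1.36]
9
[[[-0.001,0,-0.029],[0,-0.001,-0.001],0.085],[[-0.001,0,-0.029],[0,-0.001,-0.001],0.085],[[-0.001,0,-0.029],[0,-0.001,-0.001],0.085],[[-0.001,0,-0.029],[0,-0.001,-0.001],0.085],[[-0.016,0.04,0],[0,0,0.019],0.085],[[-0.015,0.04,0],[0,0,0.019],0.085],[[-0.015,0.04,0],[0,0,0.019],0.085],[[-0.014,0.041,0],[0,0,0.019],0.085],[[-0.013,0.041,0],[0,0,0.019],0.085]]
```

Emit:
{"api": "step_arm", "payload": {"motion": [[[-0.001, 0, -0.029], [0, -0.001, -0.001], 0.085], [[-0.001, 0, -0.029], [0, -0.001, -0.001], 0.085], [[-0.001, 0, -0.029], [0, -0.001, -0.001], 0.085], [[-0.001, 0, -0.029], [0, -0.001, -0.001], 0.085], [[-0.016, 0.04, 0], [0, 0, 0.019], 0.085], [[-0.015, 0.04, 0], [0, 0, 0.019], 0.085], [[-0.015, 0.04, 0], [0, 0, 0.019], 0.085], [[-0.014, 0.041, 0], [0, 0, 0.019], 0.085], [[-0.013, 0.041, 0], [0, 0, 0.019], 0.085], [[0, 0, 0], [0, 0, 0], 0.085]]}}

```text
t: 12.62
eef_pos: [401.8, -296.1, 144.4]
ee_rot: [0.982, -0.189, -0.0, -0.0]
force: [0.3, 0.4, 0.0]
grip_width: 84.8
```

Run:
```python
from h import *
st(); c=snap("wrist","w6.png"); snap("top","t6.png")
```

```text
t12.6 [ 401.8 -296.1  144.4] yaw -21.7 pitch -0.04 z [-0.001  0.001 -1.   ] F [0.3 0.4 0. ] g 84.8 q [-0.5   0.12  1.13  1.96 -0.12  1.14 -1.27]
```

View pics/w6.png

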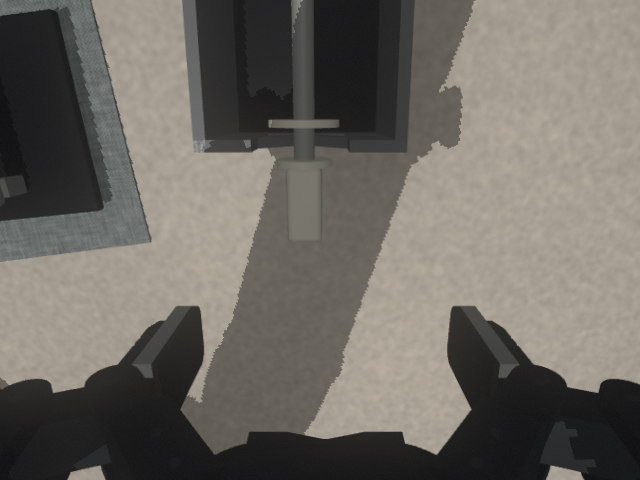

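Run:
```python
from h import *
c=load("w6");print(np.array(c["t"])@-np.array(c["R"]))
h=plane(c,[(305.5,168),(306,240)],65);print("handle",h.round(1).tolist(),h.mean(0),np.linalg.norm(h[0]-h[1]),np.degrees(np.arctan2(*(h[0]-h[1])[[1,0]])))
w=plane(c,[(289,240),(322,240)],65);print(np.linalg.norm(w[0]-w[1]))
f=plane(c,[(302.5,162)],54);print("flange ctr",f)
k=plane(c,[(303.5,124),(304,30)],54);print("collar",k)
b=plane(c,[(193,152),(408,152)],92);print("front wall",b.round(1).tolist(),b.mean(0),np.linalg.norm(b[0]-b[1]))
pc=plane(c,[(151,241)],2);print("pad corner",pc)
go((427.3,-293.3,140,-21.4),wid=.085)
```

```text
[ 467.80156229 -322.46880304  299.53243645]
handle [[444.1, -301.4, 65.0], [405.4, -285.7, 65.0]] [ 424.76763574 -293.52110156   65.        ] 41.76783198049608 -22.07983307386288
19.225188089432546
flange ctr [[ 446.85185505 -300.0919398    54.        ]]
collar [[ 466.34548179 -308.80401317   54.        ]
 [ 511.45382119 -327.77475972   54.        ]]
front wall [[474.4, -255.9, 92.0], [435.6, -353.1, 92.0]] [ 455.0149876  -304.47567091   92.        ] 104.71979457316289
pad corner [[ 430.63127236 -168.38652173    2.        ]]
1
[[[0.021,-0.009,0.004],[-0.001,0.001,-0.001],0.085]]
```

Emit:
{"api": "step_arm", "payload": {"motion": [[[0.017, -0.01, 0.025], [0, 0, 0], 0.085], [[0, 0, 0.025], [0, 0, 0], 0.085], [[0, 0, 0], [0, 0, 0], 0.085], [[0, 0, 0], [0, 0, 0], 0.085]]}}

```text
t: 13.22
eef_pos: [427.3, -287.3, 93.7]
ee_rot: [0.983, -0.183, 0.0, -0.001]
force: [-0.3, -0.2, 0.1]
grip_width: 84.8
```

Run:
```python
from h import *
st(); go((422,-292,80,-21.7,0,15),(422,-292,24,-21.7,0,15),wid=.085)
```

```text
t13.2 [ 427.3 -287.3   93.7] yaw -21.1 pitch -0.00 z [ 0.001  0.002 -1.   ] F [-0.3 -0.2  0.1] g 84.8 q [-0.42  0.27  1.07  1.98 -0.28  1.05 -1.17]
6
[[[-0.0016,0.0032,0.0068],[-0.001,0,0.005],0.085],[[-0.0016,0.0032,0.0068],[-0.001,0,0.005],0.085],[[0,0,0.014],[0,0,0],0.085],[[0,0,0.014],[0,0,0],0.085],[[0,0,0.014],[0,0,0],0.085],[[0,0,0.014],[0,0,0],0.085]]
```

Emit:
{"api": "step_arm", "payload": {"motion": [[[-0.002, 0.003, 0.007], [0, 0, 0.005], 0.085], [[-0.002, 0.003, 0.007], [0, 0, 0.005], 0.085], [[0, 0, 0.014], [0, 0, 0], 0.085], [[0, 0, 0.014], [0, 0, 0], 0.085], [[0, 0, 0.014], [0, 0, 0], 0.085], [[0, 0, 0.01], [0, 0, 0], 0.085], [[0, 0, 0], [0, 0, 0], 0.085]]}}

```text
t: 14.1
eef_pos: [421.6, -291.3, 23.9]
ee_rot: [0.982, -0.188, 0.001, -0.001]
force: [0.9, -0.9, 0.2]
grip_width: 84.9
```

Run:
```python
from h import *
st(); go((422,-292,24,-21.7,0,15),wid=.085)
```

```text
t14.1 [ 421.6 -291.3   23.9] yaw -21.7 pitch 0.06 z [ 0.002  0.002 -1.   ] F [ 0.9 -0.9  0.2] g 84.9 q [-0.31  0.39  0.98  2.04 -0.41  0.92 -1.06]
1
[[[0.0006,0.0005,-0.0001],[-0.003,-0.001,0.001],0.085]]
```

Emit:
{"api": "step_arm", "payload": {"motion": [[[0, 0, 0], [0, 0, 0], 0], [[0, 0, 0], [0, 0, 0], 0], [[0, 0, 0], [0, 0, 0], 0], [[0, 0, 0], [0, 0, 0], 0], [[0, 0, 0], [0, 0, 0], 0], [[0, 0, 0], [0, 0, 0], 0], [[0, 0, 0], [0, 0, 0], 0]], "squeeze": 110}}

```text
t: 14.98
eef_pos: [422.7, -291.3, 25.1]
ee_rot: [0.982, -0.188, 0.002, -0.002]
force: [-0.1, 1.2, -0.0]
grip_width: 18.2
```

Run:
```python
from h import *
st(); c=snap("wrist","w7.png")
# carts from t6
t=load("t6")["color"]; cv2.imwrite("pics/x.png",t)
hsv=cv2.cvtColor(t,cv2.COLOR_RGB2HSV);g=cv2.cvtColor(t,cv2.COLOR_RGB2GRAY)
for (u,v) in [(261,206),(205,234),(133,283)]:
    r=g[v-22:v+22,u-25:u+25]; print(r[::4,::4])
w=cv2.convertScaleAbs(np.hstack([cv2.resize(c["color"],(480,360)),cv2.resize(t[175:310,110:230],(320,360))]),alpha=1.5);cv2.imwrite("pics/m7.png",w[:,:,::-1])
```

```text
t15.0 [ 422.7 -291.3   25.1] yaw -21.7 pitch 0.18 z [ 0.004  0.002 -1.   ] F [-0.1  1.2 -0. ] g 18.2 q [-0.31  0.39  0.98  2.04 -0.41  0.92 -1.06]
[[134 133 133 135 132 133 135 131 134 133 133 136 135]
 [134 132 133 132 132 133 134 133 136 134 135 134 132]
 [130 134 134 133 133 135 135 134 133 133 134 135 130]
 [133 134 133 133 136 137 138 136 136 133 136 134 134]
 [134 133 132 131 121 109 100  96 100  83 103 121 136]
 [132 130 120 100 131 139 140 140 143  89  73  98 135]
 [133 131 127  99 143 142 137 133 123  90  73  89 137]
 [135 133 133  82  93  78  67  52  38  39  58  97 135]
 [133 132 136  60  26  32  53  60  37  45  72 133 133]
 [134 134 135 116  60  88 114 125 132 134 133 132 131]
 [129 133 133 134 136 135 131 134 136 137 133 132 136]]
[[130 129 127 129 133 130 130 132 131 132 134 132 130]
 [129 127 131 132 132 132 127 132 132 133 133 133 132]
 [129 129 129 126 130 129 130 129 128 130 130 127 131]
 [131 129 130 127 129 129 131 110  86 101 113  89 131]
 [129 128 129 132 127 120  93 129 138  82  71  78 119]
 [131 130 133 131  96 118 142 141 137  96  62  73  83]
 [131 126 114  94
[... 164 characters left out ...]
0  76  25  29  95 128 126 131 131 129]
 [130 133 129 130 130  98 124 129 130 131 131 129 130]]
[[131 132 129 133 133 131 133 131 131 129 131 129 129]
 [133 134 133 127 132 127 130 132 131 128 131 129 132]
 [131 127 132 128 131 128 130 132 129 129 132 126 111]
 [134 129 133 128 133 127 128 118  92  61  79  76  81]
 [133 132 130 129 128 125  95 123 135  78  51  52  79]
 [131 131 132 124  97 113 141 142 138 101  55  41  75]
 [128 129 109 101 136 140 138 126  87  57  27  23  78]
 [129 127 120  93 139 133  97  61  42  48  59 119 128]
 [130 126 127  90 101  67  33  34  60 107 128 132 130]
 [132 126 127 124  66  32  38  95 131 129 128 131 133]
 [130 131 126 128 126 127 126 130 133 131 132 127 131]]
```

View pics/m7.png

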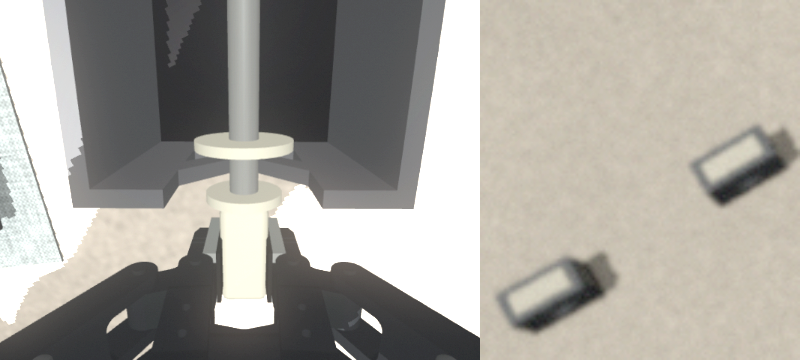

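```bash
cat >> h.py <<'E'
def labels(c,up,th,amin,amax,z=60,verbose=1):
    g=cv2.GaussianBlur(cv2.cvtColor(c["color"],cv2.COLOR_RGB2GRAY),(3,3),0)
    g=cv2.resize(g,None,fx=up,fy=up,interpolation=cv2.INTER_CUBIC)
    n,l,s,m=cv2.connectedComponentsWithStats((g>th).astype(np.uint8)); out=[]
    for i in range(1,n):
        if amin<s[i,4]/up**2<amax:
            ct=cv2.findContours((l==i).astype(np.uint8),cv2.RETR_EXTERNAL,cv2.CHAIN_APPROX_NONE)[0][0]
            px=(cv2.boxPoints(cv2.minAreaRect(ct))+.5)/up-.5
            if np.linalg.norm(px-px.mean(0),axis=1).max()>200: continue
            w=plane(c,px,z)[:,:2]; a,b=w[1]-w[0],w[2]-w[1]
            if np.linalg.norm(a)<np.linalg.norm(b): a,b=b,a
            yaw=np.degrees(np.arctan2(a[1],a[0]))-90; yaw=(yaw+90)%180-90
            o=[px.mean(0).round(1).tolist(),s[i,4]/up**2,w.mean(0).round(1).tolist(),"L%.0f W%.0f yaw %.1f"%(np.linalg.norm(a),np.linalg.norm(b),yaw)]
            if 15<np.linalg.norm(b)<45 and 35<np.linalg.norm(a)<80: out.append(o); print(o)
    return out
E
python3 - <<'E'
from h import *
for th in (108,114,120): print(th);labels(load("t6"),4,th,80,500)
c=load("w6");print(np.array(c["R"])[2])
go((422.7,-291.3,120,-21.7,0,20),(545,-150,150,0),(560,20,150,8),wid=0)
E
```

```text
108
[[625.0, 4.5], np.float64(275.125), [1213.5, -759.0], 'L77 W29 yaw 1.7']
[[337.3999938964844, 191.6999969482422], np.float64(232.125), [719.2, -18.0], 'L44 W36 yaw 1.8']
[[259.6000061035156, 205.6999969482422], np.float64(186.5), [687.4, 157.4], 'L52 W20 yaw 9.0']
[[204.0, 234.0], np.float64(194.875), [623.3, 279.6], 'L52 W20 yaw 31.1']
[[131.39999389648438, 283.6000061035156], np.float64(206.75), [514.2, 433.8], 'L51 W20 yaw 29.8']
114
[[592.0, 3.4000000953674316], np.float64(108.5), [1214.4, -672.1], 'L55 W22 yaw 1.5']
[[625.5, 4.0], np.float64(237.75), [1215.0, -760.5], 'L74 W26 yaw 1.7']
[[595.7000122070312, 59.0], np.float64(117.125), [1058.0, -660.9], 'L50 W32 yaw -76.2']
[[559.9000244140625, 67.0], np.float64(293.5), [1034.8, -567.5], 'L68 W45 yaw -1.0']
[[337.20001220703125, 191.60000610351562], np.float64(213.5), [719.5, -17.5], 'L40 W36 yaw 7.6']
[[259.70001220703125, 205.8000030517578], np.float64(167.875), [687.2, 157.2], 'L50 W18 yaw 9.1']
[[204.0, 234.10000610351562], np.float64(176.125), [623.1, 279.6], 'L50 W19 yaw 31.4']
[[131.5, 283.6000061035156], np.float64(18
[... 420 characters left out ...]
[[204.0, 234.10000610351562], np.float64(157.3125), [623.2, 279.6], 'L49 W17 yaw 31.5']
[[131.5, 283.6000061035156], np.float64(165.5625), [514.0, 433.7], 'L48 W17 yaw 29.7']
[-0.26284146  0.1043066  -0.95918429]
13
[[[0.0001,-0.0001,-0.019],[-0.001,-0.001,0],0],[[0,-0.0001,-0.019],[-0.001,-0.001,0],0],[[0,0,-0.019],[-0.001,-0.001,0],0],[[0,0,-0.019],[-0.001,-0.001,0],0],[[0,0,-0.019],[-0.001,-0.001,0],0],[[0.015,-0.044,-0.007],[0,0,-0.095],0],[[0.019,-0.042,-0.007],[0,0,-0.095],0],[[0.023,-0.04,-0.007],[0,0,-0.095],0],[[0.027,-0.038,-0.008],[0,0,-0.095],0],[[0.004,-0.043,0],[0,0,-0.035],0],[[0.005,-0.042,0],[0,0,-0.035],0],[[0.007,-0.042,0],[0,0,-0.035],0],[[0.008,-0.042,0],[0,0,-0.035],0]]
```

Emit:
{"api": "step_arm", "payload": {"motion": [[[0, 0, -0.019], [0, 0, 0], 0], [[0, 0, -0.019], [0, 0, 0], 0], [[0, 0, -0.019], [0, 0, 0], 0], [[0, 0, -0.019], [0, 0, 0], 0], [[0, 0, -0.019], [0, 0, 0], 0], [[0, 0, -0.01], [0, 0, 0], 0], [[0, 0, 0], [0, 0, 0], 0]]}}

```text
t: 15.9
eef_pos: [420.7, -293.2, 138.0]
ee_rot: [0.982, -0.189, 0.002, -0.001]
force: [0.2, 0.6, -1.9]
grip_width: 18.3
```

Run:
```python
from h import *
st(); c=snap("scene","s8.png"); snap("wrist","w8.png")
go((530,-150,140,0,0,40),(500,100,140,9.2,0,40),wid=0)
b=cv2.convertScaleAbs(cv2.resize(c["color"][100:260,130:290],(480,480),interpolation=cv2.INTER_CUBIC),alpha=2);cv2.imwrite("pics/s8c.png",b[:,:,::-1])
```

```text
t15.9 [ 420.7 -293.2  138. ] yaw -21.8 pitch 0.17 z [ 0.004  0.002 -1.   ] F [ 0.2  0.6 -1.9] g 18.3 q [-0.49  0.19  1.13  1.94 -0.19  1.13 -1.23]
12
[[[0.01,-0.035,-0],[-0.001,0,-0.076],0],[[0.012,-0.034,-0],[-0.001,0,-0.076],0],[[0.015,-0.033,-0.001],[-0.001,0,-0.076],0],[[0.017,-0.032,-0.001],[-0.001,0,-0.076],0],[[0.02,-0.03,-0.001],[-0.001,0,-0.076],0],[[-0.004,-0.036,0],[0,0,-0.023],0],[[-0.003,-0.036,0],[0,0,-0.023],0],[[-0.003,-0.036,0],[0,0,-0.023],0],[[-0.002,-0.036,0],[0,0,-0.023],0],[[-0.001,-0.036,0],[0,0,-0.023],0],[[0,-0.036,0],[0,0,-0.023],0],[[0.001,-0.036,0],[0,0,-0.023],0]]
```

View pics/s8c.png

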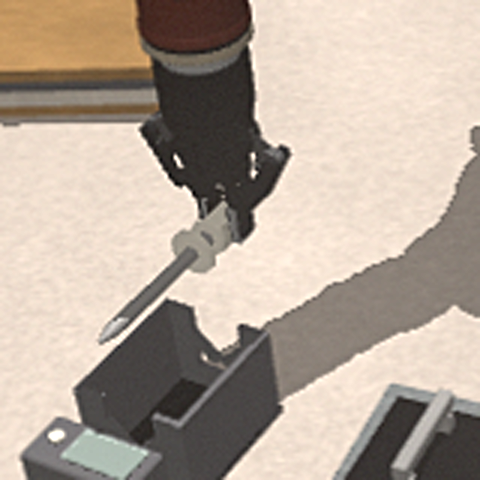

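Run:
```python
from h import *
print(proj(load("s8"),[[581,-357.4,z] for z in(147,157,167,177)]+[[571,-353,167],[576,-362,167]]).round(1).tolist())
w=load("w8"); print(proj(w,[[581,-357.4,z] for z in(157,167,177)]).round(1).tolist())
g=cv2.cvtColor(w["color"],cv2.COLOR_RGB2GRAY)
print(g[0:60:4,280:360:4])
```

```text
[[165.2, 220.4], [164.4, 217.1], [163.6, 213.8], [162.9, 210.5], [166.6, 211.1], [162.3, 212.3]]
[[324.9, -295.7], [324.8, -333.2], [324.6, -377.5]]
[[42 42 42 42 44 43 71 80 84 88 92 98 93 88 83 80 72 31 34 33]
 [43 42 42 44 43 43 71 81 84 88 93 99 94 88 83 80 71 32 35 33]
 [42 42 44 43 45 44 72 80 84 88 93 98 94 87 84 81 72 32 33 32]
 [42 43 44 43 42 43 73 80 84 89 93 98 94 88 83 80 72 33 33 32]
 [42 43 42 44 44 44 71 80 85 88 93 98 94 89 83 81 72 32 32 32]
 [44 43 43 43 44 44 72 81 84 88 93 98 93 88 84 79 73 33 33 31]
 [44 44 45 45 43 44 72 80 85 88 93 98 94 88 84 80 71 33 34 33]
 [44 43 44 45 45 45 72 80 84 88 93 99 93 88 83 80 72 33 31 29]
 [44 43 44 45 46 45 71 80 84 88 93 98 94 88 83 81 72 33 34 32]
 [46 47 45 46 45 46 71 80 84 88 93 98 94 88 82 80 70 32 32 33]
 [46 46 45 46 45 45 71 80 83 87 93 98 94 87 84 80 71 34 33 30]
 [44 45 46 46 46 45 70 80 84 88 94 98 94 89 83 80 71 33 31 30]
 [45 46 46 46 47 43 70 80 85 87 93 97 94 88 83 80 71 30 32 30]
 [47 46 46 47 47 30 70 80 83 88 92 98 94 88 84 81 71 32 31 32]
 [46 47 47 46 46 29 70 79 84 88 92 98 93 89 84 80 72 32 32 32]]
```

Emit:
{"api": "step_arm", "payload": {"motion": [[[0.01, -0.035, 0], [0, 0, -0.076], 0], [[0.012, -0.034, 0], [0, 0, -0.076], 0], [[0.015, -0.033, -0.001], [0, 0, -0.076], 0], [[0.017, -0.032, -0.001], [0, 0, -0.076], 0], [[0.02, -0.03, -0.001], [0, 0, -0.076], 0], [[-0.004, -0.036, 0], [0, 0, -0.023], 0], [[-0.003, -0.036, 0], [0, 0, -0.023], 0], [[-0.003, -0.036, 0], [0, 0, -0.023], 0], [[-0.002, -0.036, 0], [0, 0, -0.023], 0], [[-0.001, -0.036, 0], [0, 0, -0.023], 0], [[0, -0.036, 0], [0, 0, -0.023], 0], [[0, 0, 0], [0, 0, 0], 0]]}}

```text
t: 17.5
eef_pos: [502.7, 92.7, 136.0]
ee_rot: [0.996, 0.093, -0.002, 0.001]
force: [-0.4, -0.5, -2.5]
grip_width: 18.0
```

Run:
```python
from h import *
st(); go((477,123,130,9.2,0,30),wid=0)
c=snap("top","t9.png")
for th in (110,116): labels(c,4,th,80,400)
```

```text
t17.5 [502.7  92.7 136. ] yaw 10.7 pitch -0.29 z [-0.005 -0.002 -1.   ] F [-0.4 -0.5 -2.5] g 18.0 q [-1.02  0.14  0.82  1.93 -0.11  1.12 -1.54]
2
[[[-0.01,-0.017,0.003],[0.001,0.003,0.013],0],[[-0.01,-0.017,0.003],[0.001,0.003,0.013],0]]
[[492.70001220703125, 230.1999969482422], np.float64(323.9375), [627.3, -367.3], 'L58 W31 yaw -21.4']
[[203.89999389648438, 233.8000030517578], np.float64(223.5625), [623.8, 280.0], 'L53 W23 yaw 31.5']
[[624.7000122070312, 4.699999809265137], np.float64(287.75), [1212.8, -758.2], 'L78 W30 yaw 1.7']
[[337.29998779296875, 191.6999969482422], np.float64(237.5625), [719.1, -17.8], 'L45 W37 yaw -4.1']
[[258.8999938964844, 205.6999969482422], np.float64(177.875), [687.3, 158.8], 'L49 W20 yaw 9.3']
[[493.0, 230.10000610351562], np.float64(195.375), [627.4, -367.9], 'L54 W26 yaw -21.4']
[[204.0, 233.89999389648438], np.float64(201.1875), [623.5, 279.7], 'L52 W21 yaw 31.5']
[[131.39999389648438, 283.5], np.float64(213.5), [514.3, 433.9], 'L52 W21 yaw 29.7']
```

Run:
```python
from h import *
for th in (112,122,132): print(th);labels(load("s8"),4,th,80,700)
```

```text
112
[[437.3999938964844, 272.3999938964844], np.float64(95.0625), [619.8, 277.4], 'L51 W17 yaw 31.1']
[[384.70001220703125, 290.3999938964844], np.float64(105.0625), [684.4, 155.0], 'L49 W16 yaw 9.2']
[[52.900001525878906, 301.0], np.float64(91.5), [768.4, -578.9], 'L43 W35 yaw -77.5']
[[22.5, 314.1000061035156], np.float64(89.0625), [810.0, -631.3], 'L62 W29 yaw -17.4']
[[48.599998474121094, 314.70001220703125], np.float64(83.3125), [807.4, -572.8], 'L55 W21 yaw -40.1']
122
132
```

Emit:
{"api": "step_arm", "payload": {"motion": [[[-0.01, -0.017, 0], [0.001, 0.003, 0.013], 0], [[-0.01, -0.017, 0.01], [0.001, 0.003, 0.013], 0], [[0, 0, 0.02], [0, 0, 0], 0], [[0, 0, 0.02], [0, 0, 0], 0], [[0, 0, 0.015], [0, 0, 0], 0], [[0, 0, 0], [0, 0, 0], 0]]}}

```text
t: 18.3
eef_pos: [478.2, 119.9, 68.9]
ee_rot: [0.997, 0.079, 0.001, 0.001]
force: [-1.0, 0.3, -1.7]
grip_width: 18.1
```

Run:
```python
from h import *
st(); go((477,123.5,50,9.2,0,15),(477,123.5,3,9.2,0,12),wid=0)
```

```text
t18.3 [478.2 119.9  68.9] yaw 9.0 pitch 0.05 z [ 0.001 -0.002 -1.   ] F [-1.   0.3 -1.7] g 18.1 q [-1.05  0.19  0.79  2.04 -0.16  0.97 -1.6 ]
6
[[[-0.0003,-0.0019,0.0094],[0.001,0,-0.001],0],[[-0.0003,-0.0019,0.0094],[0.001,0,-0.001],0],[[0,0,0.0118],[0,0,0],0],[[0,0,0.0118],[0,0,0],0],[[0,0,0.0118],[0,0,0],0],[[0,0,0.0118],[0,0,0],0]]
```

Emit:
{"api": "step_arm", "payload": {"motion": [[[0, -0.002, 0.01], [0, 0, -0.001], 0], [[0, -0.001, 0.012], [0, 0, -0.001], 0], [[0, 0, 0.014], [0, 0, 0], 0], [[0, 0, 0.014], [0, 0, 0], 0], [[0, 0, 0.01], [0, 0, 0], 0], [[0, 0, 0], [0, 0, 0], 0]]}}

```text
t: 19.05
eef_pos: [478.5, 122.9, 5.3]
ee_rot: [0.997, 0.08, 0.001, 0.001]
force: [0.5, -0.2, -1.9]
grip_width: 18.1
```

Run:
```python
from h import *
st(); go((476,123,2,9.2,0,10),wid=0)
```

```text
t19.1 [478.5 122.9   5.3] yaw 9.2 pitch 0.09 z [ 0.002 -0.002 -1.   ] F [ 0.5 -0.2 -1.9] g 18.1 q [-0.99  0.31  0.74  2.09 -0.27  0.84 -1.51]
1
[[[-0.0025,-0.0005,0.0033],[0.003,-0.002,-0.001],0]]
```

Emit:
{"api": "step_arm", "payload": {"motion": [[[0, 0, 0.003], [0, 0, 0], 0], [[0.012, 0, 0], [0, 0, 0], 0], [[0.012, 0, 0], [0, 0, 0], 0], [[0.012, 0, 0], [0, 0, 0], 0], [[0, 0, 0], [0, 0, 0], 0]]}}

```text
t: 19.68
eef_pos: [518.6, 129.8, 3.4]
ee_rot: [0.997, 0.08, 0.002, 0.001]
force: [-0.7, -0.8, -1.9]
grip_width: 18.2
```

Run:
```python
from h import *
st(); c=snap("top","t10.png");s=snap("scene","s10.png")
b=np.hstack([cv2.resize(c["color"][180:260,220:320],(400,320),interpolation=cv2.INTER_CUBIC),cv2.resize(s["color"][240:340,330:455],(400,320),interpolation=cv2.INTER_CUBIC)])
cv2.imwrite("pics/m10.png",cv2.convertScaleAbs(b,alpha=1.7)[:,:,::-1])
```

```text
t19.7 [518.6 129.8   3.4] yaw 9.2 pitch 0.26 z [ 0.005 -0.001 -1.   ] F [-0.7 -0.8 -1.9] g 18.2 q [-0.94  0.39  0.71  2.   -0.33  0.87 -1.45]
```

View pics/m10.png

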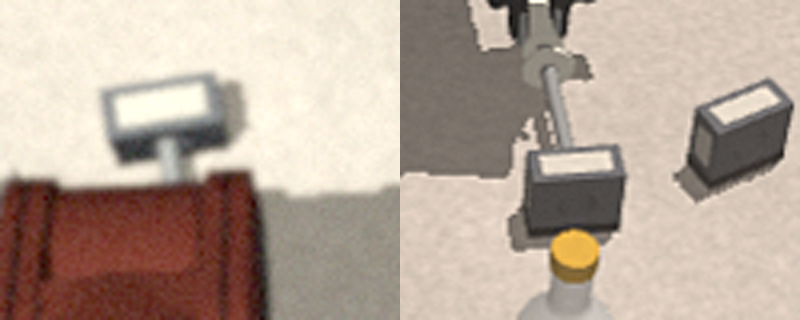

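Emit:
{"api": "step_arm", "payload": {"motion": [[[0.014, 0, 0], [0, 0, 0], 0], [[0.014, 0, 0], [0, 0, 0], 0], [[0.014, 0, 0], [0, 0, 0], 0], [[0.014, 0, 0], [0, 0, 0], 0], [[0.014, 0, 0], [0, 0, 0], 0], [[0.014, 0, 0], [0, 0, 0], 0], [[0.008, 0, 0], [0, 0, 0], 0], [[0, 0, 0], [0, 0, 0], 0]]}}

```text
t: 20.78
eef_pos: [615.3, 145.6, 2.7]
ee_rot: [0.997, 0.081, 0.002, 0.001]
force: [0.7, -1.0, -2.0]
grip_width: 18.0
```

Run:
```python
from h import *
st(); c=snap("top","t11.png")
labels(c,4,114,80,400)
e=status.observe()["eef_pos"];print("dist TCP-A",np.linalg.norm(e[:2]-[686,156.2]))
```

```text
t20.8 [615.3 145.6   2.7] yaw 9.2 pitch 0.20 z [ 0.004 -0.001 -1.   ] F [ 0.7 -1.  -2. ] g 18.0 q [-0.81  0.57  0.66  1.75 -0.42  0.96 -1.39]
[[492.8999938964844, 230.1999969482422], np.float64(326.4375), [627.2, -367.6], 'L59 W32 yaw -22.2']
dist TCP-A 71.89136463429827
```

Emit:
{"api": "step_arm", "payload": {"motion": [[[0.009, 0, 0], [0, 0, 0], 0], [[0.001, 0, 0], [0, 0, 0], 0], [[0, 0, -0.01], [0, 0, 0], 0], [[0, 0, -0.01], [0, 0.03, 0], 0], [[0, 0, -0.015], [0, 0.03, 0], 0], [[0, 0, -0.02], [0, 0, 0], 0], [[0, 0, -0.02], [0, 0, 0], 0], [[0, 0, -0.02], [0, 0, 0], 0], [[0, 0, 0], [0, 0, 0], 0]]}}

```text
t: 21.95
eef_pos: [619.9, 146.6, 105.6]
ee_rot: [0.996, 0.08, 0.034, -0.003]
force: [0.3, -0.2, -3.2]
grip_width: 17.8
```

Run:
```python
from h import *
st(); go((490,125,105,15,4,30),(439.5,168.7,100,31.3,4,30),wid=0)
```

```text
t21.9 [619.9 146.6 105.6] yaw 9.2 pitch 3.91 z [ 0.067  0.011 -0.998] F [ 0.3 -0.2 -3.2] g 17.8 q [-0.9   0.41  0.74  1.73 -0.31  1.05 -1.46]
8
[[[-0.026,0,-0.002],[0.001,0,-0.02],0],[[-0.026,0,-0.002],[0.001,0,-0.02],0],[[-0.026,-0.001,-0.002],[0.001,0,-0.02],0],[[-0.026,-0.001,-0.002],[0.001,0,-0.02],0],[[-0.026,-0.002,-0.002],[0.001,0,-0.02],0],[[-0.013,-0.018,0.001],[0.007,0,-0.095],0],[[-0.011,-0.02,0.001],[0.007,0,-0.095],0],[[-0.009,-0.02,0.001],[0.007,0,-0.095],0]]
```

Emit:
{"api": "step_arm", "payload": {"motion": [[[-0.026, 0, -0.002], [0.001, 0, -0.02], 0], [[-0.026, 0, -0.002], [0.001, 0, -0.02], 0], [[-0.026, -0.001, -0.002], [0.001, 0, -0.02], 0], [[-0.026, -0.001, -0.002], [0.001, 0, -0.02], 0], [[-0.026, -0.002, -0.002], [0.001, 0, -0.02], 0], [[-0.013, -0.018, 0.001], [0.007, 0, -0.095], 0], [[-0.011, -0.02, 0.001], [0.007, 0, -0.095], 0], [[-0.009, -0.02, 0.001], [0.007, 0, -0.095], 0], [[0, 0, 0], [0, 0, 0], 0]]}}

```text
t: 23.08
eef_pos: [432.3, 169.5, 98.2]
ee_rot: [0.959, 0.281, 0.031, -0.009]
force: [0.5, -0.2, -3.1]
grip_width: 18.3
```

Run:
```python
from h import *
st(); c=snap("top","t12.png");s=snap("scene","s12.png")
labels(c,4,114,80,400);labels(s,4,112,80,300)
go((439.5,168.7,60,31.3,4,15),wid=0)
```

```text
t23.1 [432.3 169.5  98.2] yaw 32.7 pitch 3.65 z [ 0.054  0.034 -0.998] F [ 0.5 -0.2 -3.1] g 18.3 q [-1.16 -0.02  0.7   2.13  0.    0.96 -1.46]
[[625.0999755859375, 4.5], np.float64(274.5625), [1213.5, -759.3], 'L76 W29 yaw 1.7']
[[337.3999938964844, 191.6999969482422], np.float64(231.75), [719.3, -17.9], 'L44 W36 yaw 1.9']
[[203.89999389648438, 234.0], np.float64(195.5625), [623.4, 279.8], 'L52 W20 yaw 31.6']
[[131.39999389648438, 283.6000061035156], np.float64(205.625), [514.1, 433.9], 'L51 W20 yaw 29.7']
[[497.3999938964844, 242.89999389648438], np.float64(81.875), [509.8, 431.5], 'L52 W17 yaw 30.1']
[[437.3999938964844, 272.3999938964844], np.float64(98.1875), [619.8, 277.4], 'L51 W17 yaw 31.1']
3
[[[0.0009,0.0009,0.0129],[0,0.002,0.007],0],[[0.0008,0.0009,0.0129],[0,0.002,0.007],0],[[0.0008,0.0009,0.0129],[0,0.002,0.007],0]]
```

Emit:
{"api": "step_arm", "payload": {"motion": [[[0.001, 0.001, 0.015], [0, 0, 0.008], 0], [[0.001, 0.001, 0.018], [0, 0, 0.008], 0], [[0, 0, 0.018], [0, -0.03, 0.006], 0], [[0, 0, 0.015], [0, -0.034, 0], 0], [[0, 0, 0], [0, 0, 0], 0]]}}

```text
t: 23.8
eef_pos: [442.5, 167.3, 27.6]
ee_rot: [0.964, 0.265, -0.0, 0.002]
force: [0.4, -0.2, -2.1]
grip_width: 18.3
```

Run:
```python
from h import *
st(); go((439.5,168.7,4,31.4,0,11),wid=0)
```

```text
t23.8 [442.5 167.3  27.6] yaw 30.8 pitch -0.07 z [ 0.001 -0.004 -1.   ] F [ 0.4 -0.2 -2.1] g 18.3 q [-1.11  0.21  0.72  2.12 -0.17  0.87 -1.33]
3
[[[-0.0006,-0.0009,0.0078],[0.001,0,-0.004],0],[[-0.0006,-0.0009,0.0078],[0.001,0,-0.004],0],[[-0.0006,-0.0009,0.0078],[0.001,0,-0.004],0]]
```

Emit:
{"api": "step_arm", "payload": {"motion": [[[-0.001, -0.001, 0.008], [0, 0, -0.004], 0], [[-0.001, -0.001, 0.008], [0, 0, -0.004], 0], [[0, -0.001, 0.007], [0, 0, -0.003], 0], [[0, 0, 0], [0, 0, 0], 0]]}}

```text
t: 24.3
eef_pos: [439.6, 168.5, 3.5]
ee_rot: [0.963, 0.27, 0.001, 0.002]
force: [0.6, -1.3, -1.8]
grip_width: 18.0
```

Run:
```python
from h import *
st(); go((439.5,168.7,4,31.4,0,11),wid=0)
c=snap("top","t13.png");labels(c,4,114,80,400)
c=snap("scene","s13.png");labels(c,4,112,80,400)
cv2.imwrite("pics/m13.png",cv2.convertScaleAbs(cv2.resize(c["color"][200:320,380:520],(700,600),interpolation=cv2.INTER_CUBIC),alpha=1.7)[:,:,::-1])
```

```text
t24.3 [439.6 168.5   3.5] yaw 31.4 pitch 0.08 z [ 0.003 -0.003 -1.   ] F [ 0.6 -1.3 -1.8] g 18.0 q [-1.09  0.25  0.7   2.14 -0.21  0.82 -1.29]
1
[[[0,-0.0003,-0.0005],[0.004,-0.001,-0],0]]
[[625.0999755859375, 4.5], np.float64(271.625), [1213.5, -759.3], 'L76 W29 yaw 1.7']
[[337.29998779296875, 191.60000610351562], np.float64(229.5), [719.4, -17.7], 'L43 W37 yaw 4.0']
[[204.0, 234.0], np.float64(193.125), [623.4, 279.6], 'L51 W20 yaw 31.7']
[[131.39999389648438, 283.5], np.float64(204.25), [514.3, 433.9], 'L51 W20 yaw 29.2']
[[497.3999938964844, 243.0], np.float64(83.4375), [509.9, 431.5], 'L52 W18 yaw 30.3']
[[414.8999938964844, 264.3999938964844], np.float64(89.6875), [597.0, 226.2], 'L63 W16 yaw -54.1']
[[437.3999938964844, 272.29998779296875], np.float64(99.875), [619.6, 277.4], 'L51 W17 yaw 30.6']
```

Emit:
{"api": "step_arm", "payload": {"motion": [[[0.012, 0, 0], [0, 0, 0], 0], [[0.012, 0, 0], [0, 0, 0], 0], [[0.012, 0, 0], [0, 0, 0], 0], [[0.01, 0, 0], [0, 0, 0], 0], [[0, 0, 0], [0, 0, 0], 0]]}}

```text
t: 25.02
eef_pos: [483.5, 195.4, 4.8]
ee_rot: [0.963, 0.271, 0.003, 0.001]
force: [-0.2, -0.3, -1.9]
grip_width: 18.2
```

Run:
```python
from h import *
st();c=snap("top","t14.png");labels(c,4,114,80,400)
c=snap("scene","s14.png");labels(c,4,112,80,400)
e=status.observe()["eef_pos"];print("dist TCP-B",np.linalg.norm(e[:2]-[621.6,278.6]))
```

```text
t25.0 [483.5 195.4   4.8] yaw 31.4 pitch 0.24 z [ 0.006 -0.001 -1.   ] F [-0.2 -0.3 -1.9] g 18.2 q [-1.05  0.35  0.67  2.03 -0.28  0.85 -1.24]
[[624.9000244140625, 4.800000190734863], np.float64(286.8125), [1212.8, -758.5], 'L77 W30 yaw 1.7']
[[337.3999938964844, 191.8000030517578], np.float64(235.8125), [719.0, -17.9], 'L44 W36 yaw -0.3']
[[492.79998779296875, 230.10000610351562], np.float64(108.5625), [627.4, -367.3], 'L52 W25 yaw -22.2']
[[204.0, 233.89999389648438], np.float64(200.3125), [623.4, 279.7], 'L52 W21 yaw 31.3']
[[131.39999389648438, 283.6000061035156], np.float64(211.875), [514.2, 433.8], 'L52 W21 yaw 29.8']
[[497.5, 242.89999389648438], np.float64(84.125), [509.8, 431.6], 'L52 W18 yaw 29.9']
[[414.0, 247.0], np.float64(86.0), [538.3, 227.1], 'L49 W17 yaw 32.0']
[[437.29998779296875, 272.3999938964844], np.float64(100.9375), [619.9, 277.3], 'L52 W17 yaw 31.1']
dist TCP-B 162.32374377774647
```

Emit:
{"api": "step_arm", "payload": {"motion": [[[0.013, 0, 0.001], [0, 0, 0], 0], [[0.013, 0, 0.001], [0, -0.002, 0], 0], [[0.013, 0, 0], [0, 0, 0], 0], [[0.013, 0, 0], [0, 0, 0], 0], [[0.01, 0, 0], [0, 0, 0], 0], [[0.008, 0, 0], [0, 0, 0], 0], [[0, 0, 0], [0, 0, 0], 0]]}}

```text
t: 26.0
eef_pos: [546.3, 233.8, 2.3]
ee_rot: [0.963, 0.271, 0.001, 0.001]
force: [-0.7, -0.6, -2.2]
grip_width: 18.3
```

Run:
```python
from h import *
st()
c=snap("scene","s15.png");labels(c,4,112,80,400)
e=status.observe()["eef_pos"];print("dist TCP-B",np.linalg.norm(e[:2]-[621.6,278.6]))
```

```text
t26.0 [546.3 233.8   2.3] yaw 31.4 pitch 0.04 z [ 0.002 -0.002 -1.   ] F [-0.7 -0.6 -2.2] g 18.3 q [-0.99  0.49  0.63  1.85 -0.35  0.92 -1.22]
[[497.3999938964844, 242.89999389648438], np.float64(86.625), [509.8, 431.5], 'L53 W18 yaw 29.9']
[[431.70001220703125, 266.3999938964844], np.float64(98.75), [601.3, 265.5], 'L51 W18 yaw 31.4']
[[439.5, 274.6000061035156], np.float64(105.5625), [626.6, 281.9], 'L52 W18 yaw 31.0']
[[529.4000244140625, 450.70001220703125], np.float64(80.25), [1052.8, 411.7], 'L54 W18 yaw -89.9']
dist TCP-B 88.00507922653135
```

Emit:
{"api": "step_arm", "payload": {"motion": [[[0, 0, -0.01], [0, 0, 0], 0], [[0, 0, -0.01], [0, 0.03, 0], 0], [[0, 0, -0.015], [0, 0.03, 0], 0], [[0, 0, -0.02], [0, 0, 0], 0], [[0, 0, -0.02], [0, 0, 0], 0], [[0, 0, -0.02], [0, 0, 0], 0], [[0, 0, 0], [0, 0, 0], 0]]}}

```text
t: 26.92
eef_pos: [540.9, 230.6, 104.7]
ee_rot: [0.962, 0.27, 0.032, -0.008]
force: [0.4, 0.0, -4.4]
grip_width: 18.1
```

Run:
```python
from h import *
st(); go((327,328,105,29.9,3.5,30),wid=0)
```

```text
t26.9 [540.9 230.6 104.7] yaw 31.3 pitch 3.74 z [ 0.056  0.033 -0.998] F [ 0.4  0.  -4.4] g 18.1 q [-1.08  0.3   0.71  1.85 -0.23  1.02 -1.3 ]
8
[[[-0.016,-0.024,-0.001],[0,-0.001,0.003],0],[[-0.017,-0.024,-0.001],[0,-0.001,0.003],0],[[-0.017,-0.024,-0.001],[0,-0.001,0.003],0],[[-0.017,-0.024,-0.001],[0,-0.001,0.003],0],[[-0.017,-0.024,-0.001],[0,-0.001,0.003],0],[[-0.017,-0.024,-0.001],[0,-0.001,0.003],0],[[-0.017,-0.024,-0.001],[0,-0.001,0.003],0],[[-0.017,-0.024,-0.001],[0,-0.001,0.003],0]]
```

Emit:
{"api": "step_arm", "payload": {"motion": [[[-0.017, -0.024, -0.001], [0, 0, 0.003], 0], [[-0.017, -0.024, -0.001], [0, 0, 0.003], 0], [[-0.017, -0.024, -0.001], [0, 0, 0.003], 0], [[-0.017, -0.024, -0.001], [0, 0, 0.003], 0], [[-0.017, -0.024, -0.001], [0, 0, 0.003], 0], [[-0.017, -0.024, -0.001], [0, 0, 0.003], 0], [[-0.017, -0.024, -0.001], [0, 0, 0.003], 0], [[-0.015, -0.02, 0], [0, 0, 0.003], 0], [[0, 0, 0], [0, 0, 0], 0]]}}

```text
t: 28.05
eef_pos: [321.2, 324.4, 99.8]
ee_rot: [0.966, 0.258, 0.029, -0.007]
force: [0.3, 0.2, -4.0]
grip_width: 18.0
```

Run:
```python
from h import *
st(); c=snap("top","t16.png");s=snap("scene","s16.png")
labels(c,4,114,80,400);labels(s,4,112,80,300)
go((326.7,328,28,29.9,0,20),wid=0)
```

```text
t28.1 [321.2 324.4  99.8] yaw 29.9 pitch 3.47 z [ 0.053  0.029 -0.998] F [ 0.3  0.2 -4. ] g 18.0 q [-1.47 -0.03  0.56  2.13  0.05  0.98 -1.98]
[[588.5999755859375, 3.4000000953674316], np.float64(134.3125), [1214.1, -663.2], 'L53 W22 yaw 1.5']
[[625.5, 4.0], np.float64(240.0), [1215.0, -760.5], 'L74 W26 yaw 1.7']
[[606.0, 24.5], np.float64(149.8125), [1154.7, -700.4], 'L62 W31 yaw -81.6']
[[560.7000122070312, 67.30000305175781], np.float64(342.0625), [1034.0, -569.5], 'L74 W45 yaw -1.4']
[[337.0, 191.60000610351562], np.float64(214.625), [719.5, -17.1], 'L40 W36 yaw 8.6']
[[131.5, 283.6000061035156], np.float64(188.25), [514.1, 433.8], 'L50 W19 yaw 29.5']
[[144.6999969482422, 332.20001220703125], np.float64(222.1875), [409.3, 399.6], 'L56 W19 yaw 26.9']
[[152.1999969482422, 345.5], np.float64(214.375), [381.2, 382.1], 'L55 W18 yaw 27.2']
[[176.0, 354.1000061035156], np.float64(274.0625), [362.8, 330.9], 'L52 W31 yaw 33.6']
[[34.20000076293945, 248.89999389648438], np.float64(80.0625), [609.4, -691.3], 'L48 W43 yaw -52.5']
[[32.900001525878906, 299.8999938964844], np.float64(88.9375), [768.8, -625.3], 'L46 W26 yaw -12.0']
[[45.70000076293945, 312.79998779296875], np.float64(121.0), [802.6, -581.6], 'L70 W32 yaw -25.3']
[[390.1000061035156, 344.5], np.float64(104.0625), [833.4, 165.3], 'L41 W20 yaw 82.0']
[[509.5, 390.1000061035156], np.float64(89.5), [928.0, 395.2], 'L69 W20 yaw -7.0']
[[520.0999755859375, 400.5], np.float64(86.1875), [950.0, 412.2], 'L39 W22 yaw 25.2']
4
[[[0.0002,-0.0005,0.0181],[0.001,-0.015,-0.001],0],[[0.0005,-0.0005,0.0181],[0.001,-0.015,-0.001],0],[[0.0008,-0.0005,0.0181],[0.001,-0.015,-0.001],0],[[0.0011,-0.0005,0.018],[0.001,-0.015,-0.001],0]]
```

Emit:
{"api": "step_arm", "payload": {"motion": [[[0.001, 0, 0.018], [0.001, -0.015, 0], 0], [[0.001, 0, 0.018], [0.001, -0.015, 0], 0], [[0.001, 0, 0.018], [0, -0.015, 0], 0], [[0.001, 0, 0.015], [0, -0.015, 0], 0], [[0, 0, 0], [0, 0, 0], 0]]}}

```text
t: 28.78
eef_pos: [334.7, 324.6, 29.8]
ee_rot: [0.967, 0.253, 0.001, 0.0]
force: [0.7, -0.7, -3.6]
grip_width: 18.3
```

Run:
```python
from h import *
st(); go((326.7,328,3.5,29.8,0,10),wid=0)
```

```text
t28.8 [334.7 324.6  29.8] yaw 29.3 pitch 0.14 z [ 0.003  0.    -1.   ] F [ 0.7 -0.7 -3.6] g 18.3 q [-1.41  0.17  0.59  2.13 -0.12  0.87 -1.81]
3
[[[-0.0018,-0.0023,0.0088],[0,-0.001,-0.003],0],[[-0.0018,-0.0023,0.0088],[0,-0.001,-0.003],0],[[-0.0018,-0.0023,0.0088],[0,-0.001,-0.003],0]]
```

Emit:
{"api": "step_arm", "payload": {"motion": [[[-0.002, -0.0025, 0.009], [0, -0.001, -0.003], 0], [[-0.002, -0.0025, 0.009], [0, -0.001, -0.003], 0], [[-0.001, -0.0025, 0.009], [0, 0, -0.003], 0], [[0, 0, 0], [0, 0, 0], 0]]}}

```text
t: 29.28
eef_pos: [327.4, 329.7, 2.4]
ee_rot: [0.966, 0.257, 0.002, -0.0]
force: [0.6, 0.1, -2.3]
grip_width: 18.5
```

Run:
```python
from h import *
st(); go((326.7,328,3.5,29.8,0,10),wid=0)
labels(snap("scene","s17.png"),4,112,80,140)
```

```text
t29.3 [327.4 329.7   2.4] yaw 29.8 pitch 0.19 z [ 0.003  0.002 -1.   ] F [ 0.6  0.1 -2.3] g 18.5 q [-1.41  0.22  0.58  2.15 -0.16  0.81 -1.78]
1
[[[-0.0014,0.0011,-0.0011],[0,-0.003,0],0]]
[[55.79999923706055, 269.1000061035156], np.float64(105.75), [671.6, -611.1], 'L62 W40 yaw -88.8']
[[18.600000381469727, 338.1000061035156], np.float64(137.625), [873.7, -611.1], 'L55 W43 yaw 61.9']
```

Emit:
{"api": "step_arm", "payload": {"motion": [[[0.012, 0.001, -0.001], [0, 0, 0], 0], [[0.012, 0, 0], [0, 0, 0], 0], [[0.012, 0, 0], [0, 0, 0], 0], [[0.01, 0, 0], [0, 0, 0], 0], [[0, 0, 0], [0, 0, 0], 0]]}}

```text
t: 29.95
eef_pos: [372.2, 354.3, 4.9]
ee_rot: [0.966, 0.257, 0.003, -0.001]
force: [-1.5, -0.3, -1.5]
grip_width: 18.0
```

Run:
```python
from h import *
st();c=snap("top","t18.png");labels(c,4,114,80,260)
c=snap("scene","s18.png");labels(c,4,104,60,140)
e=status.observe()["eef_pos"];print("dist TCP-C",np.linalg.norm(e[:2]-[512,432.7]))
```

```text
t29.9 [372.2 354.3   4.9] yaw 29.8 pitch 0.32 z [ 0.005  0.003 -1.   ] F [-1.5 -0.3 -1.5] g 18.0 q [-1.35  0.31  0.57  2.04 -0.22  0.84 -1.7 ]
[[625.4000244140625, 4.199999809265137], np.float64(252.0625), [1214.3, -760.1], 'L75 W27 yaw 1.7']
[[337.20001220703125, 191.5], np.float64(218.9375), [719.5, -17.6], 'L41 W36 yaw 6.3']
[[131.5, 283.6000061035156], np.float64(191.875), [514.1, 433.8], 'L50 W19 yaw 29.3']
[[145.8000030517578, 309.0], np.float64(203.6875), [458.8, 399.6], 'L51 W20 yaw 29.9']
[[152.1999969482422, 321.0], np.float64(177.8125), [432.9, 384.7], 'L50 W20 yaw 29.9']
[[87.5999984741211, 99.19999694824219], np.float64(65.5625), [-94.4, -816.1], 'L76 W32 yaw 3.1']
[[473.3999938964844, 220.0], np.float64(79.3125), [428.3, 382.4], 'L52 W18 yaw 30.7']
[[480.5, 227.1999969482422], np.float64(85.3125), [454.5, 397.1], 'L53 W19 yaw 30.4']
[[497.5, 242.89999389648438], np.float64(93.375), [509.8, 431.6], 'L54 W19 yaw 29.9']
dist TCP-C 161.3442256555166
```

Emit:
{"api": "step_arm", "payload": {"motion": [[[0.01, 0, 0.001], [0, -0.002, 0], 0], [[0.01, 0, 0.001], [0, -0.002, 0], 0], [[0.01, 0, 0], [0, 0, 0], 0], [[0.008, 0, 0], [0, 0, 0], 0], [[0.003, 0, 0], [0, 0, 0], 0], [[0, 0, 0], [0, 0, 0], 0]]}}

```text
t: 30.8
eef_pos: [408.3, 375.3, 2.3]
ee_rot: [0.966, 0.258, -0.001, -0.0]
force: [-0.1, 0.3, -1.5]
grip_width: 18.1
```

Run:
```python
from h import *
st();c=snap("top","t19.png");labels(c,4,114,80,260)
c=snap("scene","s19.png");labels(c,4,104,60,140)
e=status.observe()["eef_pos"];print("dist TCP-C",np.linalg.norm(e[:2]-[512,432.7]))
```

```text
t30.8 [408.3 375.3   2.3] yaw 29.9 pitch -0.08 z [-0.002  0.    -1.   ] F [-0.1  0.3 -1.5] g 18.1 q [-1.29  0.4   0.56  1.94 -0.27  0.88 -1.64]
[[625.4000244140625, 4.199999809265137], np.float64(250.4375), [1214.3, -760.1], 'L75 W27 yaw 1.7']
[[337.20001220703125, 191.5], np.float64(219.625), [719.6, -17.6], 'L41 W36 yaw 6.3']
[[130.1999969482422, 281.0], np.float64(191.75), [519.9, 436.9], 'L50 W19 yaw 30.4']
[[136.89999389648438, 292.5], np.float64(195.75), [494.6, 420.9], 'L51 W19 yaw 30.4']
[[145.3000030517578, 303.20001220703125], np.float64(130.6875), [471.2, 401.5], 'L40 W19 yaw 30.4']
[[87.9000015258789, 99.19999694824219], np.float64(63.6875), [-94.5, -815.3], 'L74 W32 yaw 3.1']
[[483.70001220703125, 229.8000030517578], np.float64(83.125), [463.9, 404.0], 'L52 W19 yaw 29.6']
[[490.8999938964844, 237.3000030517578], np.float64(90.4375), [490.3, 418.3], 'L53 W19 yaw 29.6']
[[499.1000061035156, 244.6999969482422], np.float64(94.25), [515.7, 434.7], 'L53 W19 yaw 30.4']
dist TCP-C 118.65118639471667
```

Emit:
{"api": "step_arm", "payload": {"motion": [[[0, 0, -0.01], [0, 0, 0], 0], [[0, 0, -0.01], [0, 0.03, 0], 0], [[0, 0, -0.015], [0, 0.03, 0], 0], [[0, 0, -0.02], [0, 0, 0], 0], [[0, 0, -0.02], [0, 0, 0], 0], [[0, 0, -0.02], [0, 0, 0], 0], [[0, 0, -0.02], [0, 0, 0], 0], [[0, 0, 0], [0, 0, 0], 0], [[0, 0, 0], [0, 0, 0], 0], [[0, 0, 0], [0, 0, 0], 0]]}}

```text
t: 32.15
eef_pos: [399.3, 369.2, 121.5]
ee_rot: [0.966, 0.257, 0.03, -0.01]
force: [0.2, -0.4, -5.4]
grip_width: 18.1
```

Run:
```python
from h import *
st(); go((490,200,135,15,3.5,30),(500,0,135,0,3.5,30),(470,-200,135,-15,3.5,30),(420,-290,135,-21.7,3.5,25),wid=0)
s=snap("scene","s20.png");t=snap("top","t20.png")
b=np.hstack([cv2.resize(s["color"][150:270,400:540],(420,360),interpolation=cv2.INTER_CUBIC),cv2.resize(t["color"][230:380,80:230],(360,360),interpolation=cv2.INTER_CUBIC)])
cv2.imwrite("pics/m20.png",cv2.convertScaleAbs(b,alpha=1.7)[:,:,::-1])
```

```text
t32.1 [399.3 369.2 121.5] yaw 29.8 pitch 3.64 z [ 0.053  0.035 -0.998] F [ 0.2 -0.4 -5.4] g 18.1 q [-1.41  0.16  0.62  1.93 -0.09  1.03 -1.8 ]
26
[[[-0.001,0.027,-0.002],[-0.003,0,0.037],0],[[0,0.027,-0.002],[-0.003,0,0.037],0],[[0.001,0.027,-0.002],[-0.003,0,0.037],0],[[0.002,0.027,-0.002],[-0.003,0,0.037],0],[[0.003,0.027,-0.002],[-0.003,0,0.037],0],[[0.004,0.027,-0.002],[-0.003,0,0.037],0],[[0.005,0.027,-0.002],[-0.003,0,0.037],0],[[-0.006,0.028,-0],[-0.002,0,0.037],0],[[-0.005,0.028,-0],[-0.002,0,0.037],0],[[-0.004,0.028,-0],[-0.002,0,0.037],0],[[-0.003,0.028,-0],[-0.002,0,0.037],0],[[-0.002,0.029,-0],[-0.002,0,0.037],0],[[-0.001,0.029,-0],[-0.002,0,0.037],0],[[0,0.029,0],[-0.002,0,0.037],0],[[-0.004,0.029,-0],[-0.002,0,0.037],0],[[-0.003,0.029,-0],[-0.002,0,0.037],0],[[-0.002,0.029,-0],[-0.002,0,0.037],0],[[-0.001,0.029,-0],[-0.002,0,0.037],0],[[0,0.029,0],[-0.002,0,0.037],0],[[0.001,0.029,0],[-0.002,0,0.037],0],[[0.002,0.029,0],[-0.002,0,0.037],0],[[-0.005,0.02,-0],[-0.001,0,0.023],0],[[-0.005,0.02,-0],[-0.001,0,0.023],0],[[-0.004,0.02,-0],[-0.001,0,0.023],0],[[-0.004,0.02,-0],[-0.001,0,0.023],0],[[-0.003,0.02,-0],[-0.001,0,0.023],0]]
```

View pics/m20.png

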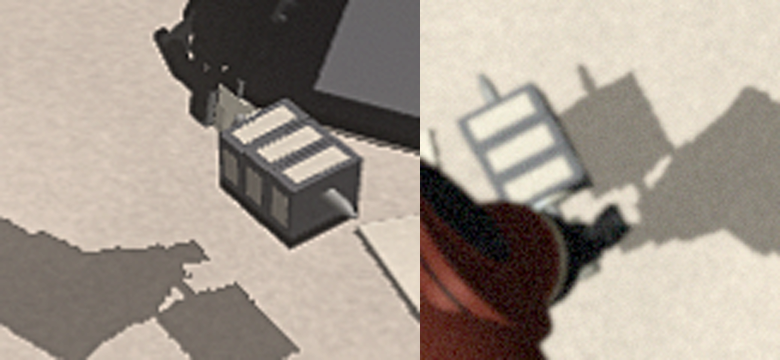

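All three cartridges hang stacked on the spindle, tip protruding. Carry to the printer.

Emit:
{"api": "step_arm", "payload": {"motion": [[[0, 0.027, -0.002], [-0.003, 0, 0.037], 0], [[0, 0.027, -0.002], [-0.003, 0, 0.037], 0], [[0.001, 0.027, -0.002], [-0.003, 0, 0.037], 0], [[0.002, 0.027, -0.002], [-0.003, 0, 0.037], 0], [[0.003, 0.027, -0.002], [-0.003, 0, 0.037], 0], [[0.004, 0.027, -0.002], [-0.003, 0, 0.037], 0], [[0.005, 0.027, -0.002], [-0.003, 0, 0.037], 0], [[-0.006, 0.028, 0], [-0.002, 0, 0.037], 0], [[-0.005, 0.028, 0], [-0.002, 0, 0.037], 0], [[-0.004, 0.028, 0], [-0.002, 0, 0.037], 0], [[-0.003, 0.028, 0], [-0.002, 0, 0.037], 0], [[-0.002, 0.029, 0], [-0.002, 0, 0.037], 0]]}}

```text
t: 33.75
eef_pos: [494.9, 36.7, 135.2]
ee_rot: [0.999, 0.023, 0.031, -0.001]
force: [0.9, 0.5, -5.2]
grip_width: 18.6
```

Run:
```python
from h import *
st(); go((480,-190,135,-15,3.5,32),(416,-288,135,-21.7,3.5,25),wid=0)
```

```text
t33.8 [494.9  36.7 135.2] yaw 2.6 pitch 3.60 z [ 0.063  0.003 -0.998] F [ 0.9  0.5 -5.2] g 18.6 q [-1.07  0.01  0.93  2.02 -0.    1.05 -1.67]
13
[[[-0.003,0.028,-0],[-0.002,0,0.038],0],[[-0.002,0.028,-0],[-0.002,0,0.038],0],[[-0.001,0.028,-0],[-0.002,0,0.038],0],[[0,0.028,0],[-0.002,0,0.038],0],[[0.001,0.028,0],[-0.002,0,0.038],0],[[0.002,0.028,0],[-0.002,0,0.038],0],[[0.003,0.028,0],[-0.002,0,0.038],0],[[0.004,0.028,0],[-0.002,0,0.038],0],[[-0.007,0.022,-0],[-0.001,0,0.023],0],[[-0.007,0.022,-0],[-0.001,0,0.023],0],[[-0.006,0.023,-0],[-0.001,0,0.023],0],[[-0.006,0.023,-0],[-0.001,0,0.023],0],[[-0.005,0.023,-0],[-0.001,0,0.023],0]]
```

Emit:
{"api": "step_arm", "payload": {"motion": [[[-0.003, 0.028, 0], [-0.002, 0, 0.038], 0], [[-0.002, 0.028, 0], [-0.002, 0, 0.038], 0], [[-0.001, 0.028, 0], [-0.002, 0, 0.038], 0], [[0, 0.028, 0], [-0.002, 0, 0.038], 0], [[0.001, 0.028, 0], [-0.002, 0, 0.038], 0], [[0.002, 0.028, 0], [-0.002, 0, 0.038], 0], [[0.003, 0.028, 0], [-0.002, 0, 0.038], 0], [[0.004, 0.028, 0], [-0.002, 0, 0.038], 0], [[-0.007, 0.022, 0], [-0.001, 0, 0.023], 0], [[-0.007, 0.022, 0], [-0.001, 0, 0.023], 0], [[-0.006, 0.018, 0], [-0.001, 0, 0.023], 0], [[0, 0, 0], [0, 0, 0], 0]]}}

```text
t: 35.25
eef_pos: [433.3, -262.3, 134.0]
ee_rot: [0.984, -0.178, 0.031, 0.004]
force: [0.0, -0.8, -4.3]
grip_width: 18.2
```

Run:
```python
from h import *
st(); go((423,-291.3,135,-21.7,0,15),wid=0)
```

```text
t35.2 [ 433.3 -262.3  134. ] yaw -20.5 pitch 3.62 z [ 0.061 -0.018 -0.998] F [ 0.  -0.8 -4.3] g 18.2 q [-0.7   0.08  1.24  2.01 -0.11  1.05 -1.34]
3
[[[0.0002,0.0103,-0.0004],[-0.002,-0.021,0.007],0],[[0.0003,0.0103,-0.0003],[-0.002,-0.021,0.007],0],[[0.0003,0.0103,-0.0003],[-0.002,-0.021,0.007],0]]
```

Emit:
{"api": "step_arm", "payload": {"motion": [[[0, 0.01, 0], [-0.002, -0.021, 0.007], 0], [[0, 0.01, 0], [-0.002, -0.021, 0.007], 0], [[0, 0.008, 0], [-0.002, -0.021, 0.007], 0], [[0, 0, 0], [0, 0, 0], 0]]}}

```text
t: 35.75
eef_pos: [424.9, -285.5, 133.7]
ee_rot: [0.983, -0.185, -0.0, -0.001]
force: [-0.1, 0.1, -5.8]
grip_width: 18.5
```

Run:
```python
from h import *
st(); go((423,-291.3,110,-21.7,0,12),wid=0)
s=snap("scene","s21.png");c=snap("wrist","w21.png")
e=status.observe(); R=Ro.from_quat(e["ee_rot"]).as_matrix(); p=np.array(e["eef_pos"])
g=p+R@[3.8,.9,-28.9]; tip=g+R[:,0]*169; print("grip",g,"tip",tip,proj(s,[tip,g]).round(1).tolist(), proj(c,[g+R@[45,0,0],g+R@[-23,10,-11],g+R@[-23,-10,-11]]).round(1).tolist())
b=np.hstack([cv2.resize(s["color"][120:240,120:240],(400,400),interpolation=cv2.INTER_CUBIC),cv2.resize(c["color"],(400,300))[:, :] if 0 else cv2.copyMakeBorder(cv2.resize(c["color"],(400,300)),0,100,0,0,0)])
cv2.imwrite("pics/m21.png",cv2.convertScaleAbs(b,alpha=1.7)[:,:,::-1])
```

```text
t35.8 [ 424.9 -285.5  133.7] yaw -21.4 pitch -0.05 z [ 0.     0.003 -1.   ] F [-0.1  0.1 -5.8] g 18.5 q [-0.55  0.23  1.2   1.94 -0.24  1.13 -1.2 ]
3
[[[0.0001,0.002,0.0079],[-0.001,0,0.002],0],[[0.0001,0.002,0.0079],[-0.001,0,0.002],0],[[0.0001,0.002,0.0079],[-0.001,0,0.002],0]]
grip [ 428.10365125 -287.26190749  162.53358877] tip [ 585.51617937 -348.76221347  162.44217707] [[167.2, 216.8], [207.9, 176.3]] [[327.5, 189.0], [358.1, 402.5], [296.6, 402.6]]
```

View pics/m21.png

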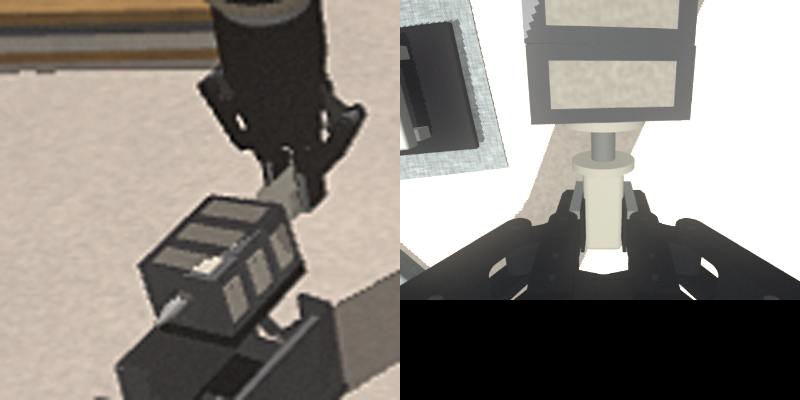

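Emit:
{"api": "step_arm", "payload": {"motion": [[[0, 0.003, 0.008], [0, 0, 0.003], 0], [[0, 0.003, 0.01], [0, 0, 0.002], 0], [[0, 0, 0], [0, 0, 0], 0]]}}

```text
t: 36.22
eef_pos: [422.9, -289.2, 114.1]
ee_rot: [0.982, -0.187, 0.0, -0.003]
force: [-0.3, -0.3, -5.5]
grip_width: 18.1
```

Run:
```python
from h import *
st(); go((422.7,-291.3,110,-21.7,0,12),(422.7,-291.3,65,-21.7,0,12),wid=0)
```

```text
t36.2 [ 422.9 -289.2  114.1] yaw -21.5 pitch -0.00 z [ 0.002  0.005 -1.   ] F [-0.3 -0.3 -5.5] g 18.1 q [-0.51  0.26  1.18  1.96 -0.28  1.09 -1.16]
5
[[[0.0006,0.0021,0.0041],[-0.005,0,0.003],0],[[0,0,0.0112],[0,0,0],0],[[0,0,0.0112],[0,0,0],0],[[0,0,0.0112],[0,0,0],0],[[0,0,0.0112],[0,0,0],0]]
```

Emit:
{"api": "step_arm", "payload": {"motion": [[[0, 0.002, 0.004], [-0.003, 0, 0.003], 0], [[0, 0, 0.011], [0, 0, 0], 0], [[0, 0, 0.011], [0, 0, 0], 0], [[0, 0, 0.011], [0, 0, 0], 0], [[0, 0, 0.011], [0, 0, 0], 0], [[0, 0, 0], [0, 0, 0], 0]]}}

```text
t: 36.98
eef_pos: [421.9, -290.7, 62.0]
ee_rot: [0.982, -0.188, -0.0, -0.001]
force: [-0.4, 0.4, -5.0]
grip_width: 18.2
```

Run:
```python
from h import *
st(); go((422.7,-291.3,28,-21.7,0,10),wid=0)
```

```text
t37.0 [ 421.9 -290.7   62. ] yaw -21.7 pitch -0.08 z [-0.001  0.002 -1.   ] F [-0.4  0.4 -5. ] g 18.2 q [-0.42  0.35  1.1   2.01 -0.38  1.   -1.08]
4
[[[0.0003,0.0001,0.0085],[0,0,0],0],[[0.0002,0.0001,0.0085],[0,0,0],0],[[0.0002,0.0001,0.0085],[0,0,0],0],[[0.0002,0.0001,0.0085],[0,0,0],0]]
```

Emit:
{"api": "step_arm", "payload": {"motion": [[[0, 0, 0.0085], [0, 0, 0], 0], [[0, 0, 0.0085], [0, 0, 0], 0], [[0, 0, 0.0085], [0, 0, 0], 0], [[0, 0, 0.006], [0, 0, 0], 0], [[0, 0, 0.002], [0, 0, 0], 0], [[0, 0, 0], [0, 0, 0], 0]]}}

```text
t: 37.72
eef_pos: [422.5, -291.2, 26.6]
ee_rot: [0.982, -0.188, 0.0, -0.001]
force: [-0.6, -0.2, -4.9]
grip_width: 18.2
```

Run:
```python
from h import *
st()
```

```text
t37.7 [ 422.5 -291.2   26.6] yaw -21.7 pitch -0.00 z [ 0.001  0.001 -1.   ] F [-0.6 -0.2 -4.9] g 18.2 q [-0.36  0.41  1.04  2.04 -0.45  0.94 -1.03]
```

Down the last 2 mm and release, then rise.

Emit:
{"api": "step_arm", "payload": {"motion": [[[0, 0, 0.0015], [0, 0, 0], 0], [[0, 0, 0.001], [0, 0, 0], 0], [[0, 0, 0], [0, 0, 0], 0], [[0, 0, 0], [0, 0, 0], 0.03], [[0, 0, 0], [0, 0, 0], 0.06], [[0, 0, 0], [0, 0, 0], 0.085], [[0, 0, 0], [0, 0, 0], 0.085], [[0, 0, 0], [0, 0, 0], 0.085], [[0, 0, 0], [0, 0, 0], 0.085], [[0, 0, 0], [0, 0, 0], 0.085]]}}

```text
t: 38.98
eef_pos: [424.9, -292.4, 26.1]
ee_rot: [0.982, -0.188, 0.003, -0.0]
force: [-0.1, -0.0, 0.1]
grip_width: 85.3
```

Run:
```python
from h import *
st(); go((422,-291,125,-21.7,0,20),(400,-283,140,-21.7,0,20),wid=.085)
```

```text
t39.0 [ 424.9 -292.4   26.1] yaw -21.7 pitch 0.29 z [ 0.005 -0.    -1.   ] F [-0.1 -0.   0.1] g 85.3 q [-0.35  0.41  1.03  2.04 -0.45  0.93 -1.03]
7
[[[-0.0005,-0.0001,-0.0198],[0,-0.001,0],0.085],[[-0.0006,-0.0001,-0.0198],[0,-0.001,0],0.085],[[-0.0006,-0.0001,-0.0198],[0,-0.001,0],0.085],[[-0.0006,-0.0001,-0.0198],[0,-0.001,0],0.085],[[-0.0006,-0.0001,-0.0198],[0,-0.001,0],0.085],[[-0.0117,0.0004,-0.0075],[0,0,0],0.085],[[-0.0117,0.0004,-0.0075],[0,0,0],0.085]]
```

Emit:
{"api": "step_arm", "payload": {"motion": [[[0, 0, -0.02], [0, -0.003, 0], 0.085], [[0, 0, -0.02], [0, 0, 0], 0.085], [[0, 0, -0.02], [0, 0, 0], 0.085], [[0, 0, -0.02], [0, 0, 0], 0.085], [[0, 0, -0.02], [0, 0, 0], 0.085], [[-0.011, 0, -0.008], [0, 0, 0], 0.085], [[-0.008, 0, -0.008], [0, 0, 0], 0.085], [[0, 0, 0], [0, 0, 0], 0.085]]}}

```text
t: 39.98
eef_pos: [405.9, -285.5, 145.2]
ee_rot: [0.982, -0.189, 0.001, -0.001]
force: [1.1, 0.1, 0.3]
grip_width: 84.8
```

Run:
```python
from h import *
st(); c=snap("wrist","w22.png")
u=np.array([np.cos(np.radians(-21.7)),np.sin(np.radians(-21.7)),0]);n=np.array([-u[1],u[0],0]);g=np.array([425.9,-293.5,54])
P=[g+u*21+[0,0,11]+n*10,g+u*21+[0,0,11]-n*10,g-u*23+[0,0,11]+n*10,g-u*23+[0,0,11]-n*10]
pts=proj(c,P); print(pts.round(0).tolist())
im=c["color"].copy()
hsv=cv2.cvtColor(im,cv2.COLOR_RGB2HSV)
for q in pts: cv2.circle(im,tuple(int(v) for v in q.round()),3,(255,0,0),1)
# cover bar: project expected cover on pad
cv2.imwrite("pics/w22m.png",cv2.convertScaleAbs(im,alpha=1.4)[:,:,::-1])
```

```text
t40.0 [ 405.9 -285.5  145.2] yaw -21.7 pitch 0.05 z [ 0.002  0.002 -1.   ] F [1.1 0.1 0.3] g 84.8 q [-0.64  0.14  1.27  1.97 -0.15  1.14 -1.26]
[[307.0, 166.0], [343.0, 166.0], [308.0, 241.0], [342.0, 241.0]]
```

View pics/w22m.png

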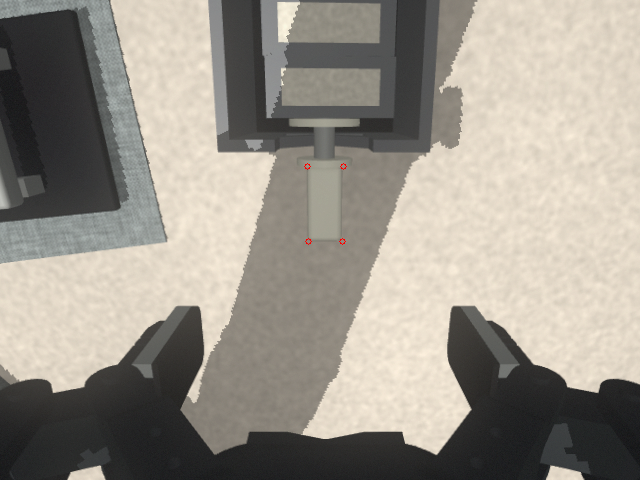

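Run:
```python
from h import *
go((544.6,-121.2,125,-16.3,0,35),wid=.085)
```

```text
7
[[[0.01,-0.029,0.003],[0,0,-0.014],0.085],[[0.01,-0.029,0.003],[0,0,-0.014],0.085],[[0.01,-0.029,0.003],[0,0,-0.014],0.085],[[0.011,-0.029,0.003],[0,0,-0.014],0.085],[[0.011,-0.029,0.003],[0,0,-0.014],0.085],[[0.012,-0.028,0.003],[0,0,-0.014],0.085],[[0.012,-0.028,0.003],[0,0,-0.014],0.085]]
```

Emit:
{"api": "step_arm", "payload": {"motion": [[[0.01, -0.029, 0.003], [0, 0, -0.014], 0.085], [[0.01, -0.029, 0.003], [0, 0, -0.014], 0.085], [[0.01, -0.029, 0.003], [0, 0, -0.014], 0.085], [[0.011, -0.029, 0.003], [0, 0, -0.014], 0.085], [[0.011, -0.029, 0.003], [0, 0, -0.014], 0.085], [[0.012, -0.028, 0.003], [0, 0, -0.014], 0.085], [[0.01, -0.022, 0.003], [0, 0, -0.01], 0.085], [[0, 0, 0], [0, 0, 0], 0.085]]}}

```text
t: 41.02
eef_pos: [550.3, -111.5, 120.2]
ee_rot: [0.991, -0.136, -0.001, -0.0]
force: [0.3, -0.2, 0.9]
grip_width: 85.1
```

Run:
```python
from h import *
st(); go((544.6,-121.2,60,-16.3,0,20),(544.6,-121.2,27,-16.3,0,12),wid=.085)
c=snap("wrist","w23.png")
# bar outline check: bar top z=56, expected centre = TCP pose at release with pick offset
g=cv2.cvtColor(c["color"],cv2.COLOR_RGB2GRAY)
y=np.radians(-16.3);u=np.array([np.cos(y),np.sin(y)]);ctr=np.array([544.8,-121.3])-2.2*u
P=[np.r_[ctr+u*50*s,56] for s in(-1,0,1)];q=proj(c,P);print(q.round(0).tolist())
for p in q: print(g[int(p[1]),int(p[0])-40:int(p[0])+41:4] if 0<=p[1]<480 else None)
p=q[2];print(g[max(int(p[1])-24,0):int(p[1])+24:3,int(p[0])])
```

```text
t41.0 [ 550.3 -111.5  120.2] yaw -15.7 pitch -0.12 z [-0.002  0.    -1.   ] F [ 0.3 -0.2  0.9] g 85.1 q [-0.74  0.37  1.06  1.84 -0.36  1.14 -1.41]
7
[[[-0.0007,0.0027,0.0151],[0,0.001,0.003],0.085],[[-0.0007,0.0027,0.0151],[0,0.001,0.003],0.085],[[-0.0007,0.0027,0.0151],[0,0.001,0.003],0.085],[[-0.0007,0.0027,0.0151],[0,0.001,0.003],0.085],[[0,0,0.011],[0,0,0],0.085],[[0,0,0.011],[0,0,0],0.085],[[0,0,0.011],[0,0,0],0.085]]
[[343.0, 336.0], [345.0, 256.0], [347.0, 164.0]]
[88 89 95 87 84 85 88 85 87 81 82 83 85 87 87 85 89 90 89 90 86]
[ 57  46  34  33  34  34  34  66  96 100 102 100 100  78  31  32  33  32
  33  33  35]
[36 35 34 33 34 34 34 49 73 76 75 76 55 33 31 33 31 32 32 31 33]
[ 36  35  35  34  34  32  32  34  75  94 100 101 101 102 101 101]
```

Emit:
{"api": "step_arm", "payload": {"motion": [[[-0.001, 0.003, 0.015], [0, 0, 0.003], 0.085], [[-0.001, 0.003, 0.015], [0, 0, 0.003], 0.085], [[-0.001, 0.003, 0.015], [0, 0, 0.003], 0.085], [[0, 0.001, 0.015], [0, 0, 0.002], 0.085], [[0, 0, 0], [0, 0, 0], 0.085]]}}

```text
t: 41.7
eef_pos: [540.8, -125.2, 55.6]
ee_rot: [0.989, -0.146, -0.002, 0.0]
force: [-1.1, -0.2, -0.2]
grip_width: 84.8
```

Run:
```python
from h import *
st(); go((544.8,-121.3,25.5,-16.3,0,11),wid=.085)
```

```text
t41.7 [ 540.8 -125.2   55.6] yaw -16.8 pitch -0.20 z [-0.003  0.    -1.   ] F [-1.1 -0.2 -0.2] g 84.8 q [-0.66  0.45  1.    1.91 -0.44  1.02 -1.33]
3
[[[0.0009,-0.0016,0.01],[0,0.001,-0.003],0.085],[[0.0009,-0.0016,0.01],[0,0.001,-0.003],0.085],[[0.0009,-0.0016,0.01],[0,0.001,-0.003],0.085]]
```

Emit:
{"api": "step_arm", "payload": {"motion": [[[0.001, -0.0016, 0.01], [0, 0.001, -0.003], 0.085], [[0.001, -0.0016, 0.01], [0, 0.001, -0.003], 0.085], [[0.001, -0.0016, 0.009], [0, 0.001, -0.003], 0.085], [[0, 0, 0], [0, 0, 0], 0.085]]}}

```text
t: 42.2
eef_pos: [546.1, -120.8, 24.9]
ee_rot: [0.99, -0.141, 0.0, 0.0]
force: [0.4, -1.0, -0.3]
grip_width: 84.9
```

Run:
```python
from h import *
st(); go((544.8,-121.3,25,-16.3,0,11),wid=.085)
```

```text
t42.2 [ 546.1 -120.8   24.9] yaw -16.2 pitch 0.04 z [ 0.001 -0.    -1.   ] F [ 0.4 -1.  -0.3] g 84.9 q [-0.63  0.49  0.95  1.93 -0.49  0.97 -1.3 ]
1
[[[-0.0011,0.0009,-0.0001],[0,-0.001,0.002],0.085]]
```

Emit:
{"api": "step_arm", "payload": {"motion": [[[-0.001, 0.001, 0], [0, 0, 0.002], 0], [[0, 0, 0], [0, 0, 0], 0], [[0, 0, 0], [0, 0, 0], 0], [[0, 0, 0], [0, 0, 0], 0], [[0, 0, 0], [0, 0, 0], 0], [[0, 0, 0], [0, 0, 0], 0], [[0, 0, 0], [0, 0, 0], 0], [[0, 0, 0], [0, 0, 0], 0]], "squeeze": 60}}

```text
t: 43.2
eef_pos: [545.4, -121.8, 25.9]
ee_rot: [0.99, -0.142, 0.001, 0.0]
force: [-0.6, -0.4, 0.1]
grip_width: 12.4
```

Run:
```python
from h import *
st(); go((545,-121,165,-16.3,0,20),(518,-328,165,-21.4,0,35),wid=0)
```

```text
t43.2 [ 545.4 -121.8   25.9] yaw -16.3 pitch 0.12 z [ 0.002 -0.    -1.   ] F [-0.6 -0.4  0.1] g 12.4 q [-0.63  0.49  0.96  1.93 -0.49  0.97 -1.3 ]
13
[[[0,-0.0001,-0.0199],[0,0,0],0],[[0,-0.0001,-0.0199],[0,0,0],0],[[-0.0001,-0.0001,-0.0199],[0,0,0],0],[[-0.0001,-0.0001,-0.0199],[0,0,0],0],[[-0.0001,-0.0001,-0.0199],[0,0,0],0],[[-0.0001,-0.0001,-0.0199],[0,0,0],0],[[-0.0001,-0.0001,-0.0199],[0,0,0],0],[[0.005,0.034,0],[0,0,0.015],0],[[0.006,0.034,0],[0,0,0.015],0],[[0.006,0.034,0],[0,0,0.015],0],[[0.007,0.034,0],[0,0,0.015],0],[[0.007,0.034,0],[0,0,0.015],0],[[0.008,0.034,0],[0,0,0.015],0]]
```

Emit:
{"api": "step_arm", "payload": {"motion": [[[0, 0, -0.02], [0, 0, 0], 0], [[0, 0, -0.02], [0, 0, 0], 0], [[0, 0, -0.02], [0, 0, 0], 0], [[0, 0, -0.02], [0, 0, 0], 0], [[0, 0, -0.02], [0, 0, 0], 0], [[0, 0, -0.02], [0, 0, 0], 0], [[0, 0, -0.02], [0, 0, 0], 0], [[0.005, 0.034, 0], [0, 0, 0.015], 0], [[0.006, 0.034, 0], [0, 0, 0.015], 0], [[0.006, 0.034, 0], [0, 0, 0.015], 0], [[0.007, 0.034, 0], [0, 0, 0.015], 0], [[0, 0, 0], [0, 0, 0], 0]]}}

```text
t: 44.7
eef_pos: [527.4, -262.3, 183.8]
ee_rot: [0.985, -0.171, 0.005, -0.001]
force: [-0.3, 0.5, -2.3]
grip_width: 12.6
```

Run:
```python
from h import *
st(); go((518.4,-328,165,-21.4,0,30),wid=0)
```

```text
t44.7 [ 527.4 -262.3  183.8] yaw -19.7 pitch 0.50 z [ 0.01   0.001 -1.   ] F [-0.3  0.5 -2.3] g 12.6 q [-0.49  0.38  1.11  1.71 -0.36  1.27 -1.21]
3
[[[0.005,0.022,0.006],[-0.002,-0.003,0.01],0],[[0.005,0.022,0.006],[-0.002,-0.003,0.01],0],[[0.005,0.022,0.006],[-0.002,-0.003,0.01],0]]
```

Emit:
{"api": "step_arm", "payload": {"motion": [[[0.005, 0.021, 0.002], [-0.001, -0.003, 0.01], 0], [[0.005, 0.021, 0.002], [-0.001, -0.003, 0.01], 0], [[0.004, 0.016, 0.002], [0, -0.002, 0.009], 0], [[0, 0, 0], [0, 0, 0], 0], [[0, 0, 0], [0, 0, 0], 0]]}}

```text
t: 45.32
eef_pos: [522.6, -318.5, 181.0]
ee_rot: [0.983, -0.184, 0.001, -0.002]
force: [0.1, -0.5, -2.0]
grip_width: 12.6
```

Run:
```python
from h import *
st(); go((518.4,-328,135,-21.4,0,12),wid=0)
```

```text
t45.3 [ 522.6 -318.5  181. ] yaw -21.2 pitch 0.09 z [ 0.003  0.004 -1.   ] F [ 0.1 -0.5 -2. ] g 12.6 q [-0.34  0.45  1.08  1.65 -0.41  1.29 -1.12]
4
[[[-0.0001,0.0027,0.0115],[-0.001,0,0.001],0],[[-0.0001,0.0026,0.0115],[-0.001,0,0.001],0],[[-0.0001,0.0026,0.0115],[-0.001,0,0.001],0],[[-0.0001,0.0026,0.0115],[-0.001,0,0.001],0]]
```

Emit:
{"api": "step_arm", "payload": {"motion": [[[0, 0.003, 0.011], [-0.001, 0, 0.001], 0], [[0, 0.003, 0.012], [-0.001, 0, 0.001], 0], [[0, 0.003, 0.012], [-0.001, 0, 0.001], 0], [[0, 0.002, 0.01], [0, 0, 0], 0], [[0, 0, 0], [0, 0, 0], 0]]}}

```text
t: 45.95
eef_pos: [518.9, -326.4, 132.0]
ee_rot: [0.983, -0.184, 0.0, -0.002]
force: [0.6, 0.0, -1.4]
grip_width: 12.9
```

Run:
```python
from h import *
st(); go((518.4,-328,121,-21.4,0,8),wid=0)
```

```text
t46.0 [ 518.9 -326.4  132. ] yaw -21.1 pitch -0.01 z [ 0.001  0.003 -1.   ] F [ 0.6  0.  -1.4] g 12.9 q [-0.3   0.49  1.04  1.7  -0.46  1.21 -1.08]
2
[[[0.0001,0.0008,0.0055],[-0.002,0,0.002],0],[[0.0001,0.0008,0.0055],[-0.002,0,0.002],0]]
```

Emit:
{"api": "step_arm", "payload": {"motion": [[[0, 0.001, 0.005], [-0.002, 0, 0.003], 0], [[0, 0.001, 0.005], [-0.001, 0, 0.002], 0], [[0, 0, 0], [0, 0, 0], 0], [[0, 0, 0], [0, 0, 0], 0]]}}

```text
t: 46.45
eef_pos: [518.5, -328.7, 121.9]
ee_rot: [0.983, -0.186, 0.0, 0.0]
force: [-0.5, -0.3, -1.9]
grip_width: 12.5
```

Run:
```python
from h import *
st(); go((518.4,-328.2,107,-21.4,0,4),wid=0)
```

```text
t46.5 [ 518.5 -328.7  121.9] yaw -21.5 pitch 0.05 z [ 0.001 -0.001 -1.   ] F [-0.5 -0.3 -1.9] g 12.5 q [-0.29  0.51  1.04  1.71 -0.47  1.19 -1.07]
4
[[[-0.0001,-0.0001,0.0037],[0,0,-0],0],[[-0.0001,-0.0001,0.0037],[0,0,-0],0],[[-0.0001,-0.0001,0.0037],[0,0,-0],0],[[-0.0001,-0.0001,0.0037],[0,0,-0],0]]
```

Emit:
{"api": "step_arm", "payload": {"motion": [[[0, 0, 0.004], [0, 0, 0], 0], [[0, 0, 0.004], [0, 0, 0], 0], [[0, 0, 0.004], [0, 0, 0], 0], [[0, 0, 0.003], [0, 0, 0], 0], [[0, 0, 0], [0, 0, 0], 0]]}}

```text
t: 47.08
eef_pos: [518.7, -328.7, 106.0]
ee_rot: [0.983, -0.186, 0.001, 0.0]
force: [-0.3, 0.6, -2.0]
grip_width: 12.6
```

Run:
```python
from h import *
st()
```

```text
t47.1 [ 518.7 -328.7  106. ] yaw -21.4 pitch 0.08 z [ 0.001 -0.001 -1.   ] F [-0.3  0.6 -2. ] g 12.6 q [-0.28  0.52  1.02  1.73 -0.48  1.17 -1.06]
```

No contact on the lip: it is inside the bay and about 1 mm from closed. Lower, release, rise.

Emit:
{"api": "step_arm", "payload": {"motion": [[[0, 0, 0.0015], [0, 0, 0], 0], [[0, 0, 0.001], [0, 0, 0], 0], [[0, 0, 0], [0, 0, 0], 0.03], [[0, 0, 0], [0, 0, 0], 0.06], [[0, 0, 0], [0, 0, 0], 0.085], [[0, 0, 0], [0, 0, 0], 0.085], [[0, 0, 0], [0, 0, 0], 0.085], [[0, 0, 0], [0, 0, 0], 0.085]]}}

```text
t: 48.08
eef_pos: [519.3, -329.1, 106.4]
ee_rot: [0.983, -0.186, 0.002, -0.0]
force: [0.4, -0.3, 0.1]
grip_width: 85.0
```

Emit:
{"api": "step_arm", "payload": {"motion": [[[0, 0, -0.015], [0, 0, 0], 0.085], [[0, 0, -0.02], [0, 0, 0], 0.085], [[0, 0, -0.025], [0, 0, 0], 0.085], [[0, 0, -0.03], [0, 0, 0], 0.085], [[-0.015, -0.01, -0.025], [0, 0, 0], 0.085], [[0, 0, 0], [0, 0, 0], 0.085]]}}

```text
t: 48.82
eef_pos: [508.7, -315.8, 232.2]
ee_rot: [0.982, -0.187, 0.004, 0.0]
force: [0.3, 0.3, -0.3]
grip_width: 84.5
```

Run:
```python
from h import *
st(); c=snap("wrist","w24.png"); s=snap("scene","s24.png")
y=np.radians(-21.5);u=np.array([np.cos(y),np.sin(y),0]);n=np.array([-u[1],u[0],0]);m=np.array([515.8,-328,0])
g=cv2.cvtColor(c["color"],cv2.COLOR_RGB2GRAY).astype(int)
# plate & bar edges expected when closed
Q={"rear":m+u*64+[0,0,100],"left":m+n*54+[0,0,100],"right":m-n*54+[0,0,100],"barL":m+n*7+[0,0,136],"barR":m-n*7+[0,0,136],"barrear":m+u*50+[0,0,136]}
for k,P in Q.items():
    q=proj(c,[P])[0]; x,yy=int(round(q[0])),int(round(q[1])); print(k,q.round(1), g[yy-12:yy+13:2,x] if "rear" in k else g[yy,x-12:x+13:2])
# scene: height comparison of bar with starting picture
s0=load("scene0")["color"].astype(int);d=np.abs(s["color"].astype(int)-s0).max(2)
print("scene diff over cover:",(d[195:260,150:215]>40).sum())
a=cv2.cvtColor(s0.astype(np.uint8),cv2.COLOR_RGB2GRAY)[190:240,160:212];b=cv2.cvtColor(s["color"],cv2.COLOR_RGB2GRAY)[180:250,150:222]
r=cv2.matchTemplate(b,a,cv2.TM_CCOEFF_NORMED);print(cv2.minMaxLoc(r),"expect (10,10)")
```

```text
t48.8 [ 508.7 -315.8  232.2] yaw -21.6 pitch 0.44 z [ 0.007 -0.002 -1.   ] F [ 0.3  0.3 -0.3] g 84.5 q [-0.4   0.37  1.14  1.62 -0.35  1.36 -1.17]
rear [338.3 107.6] [39 96 96 95 95 96 92 34 35 36 33 34 33]
left [260.1 203.4] [150 119 121 119 117 115 107  50  49  49  48  47  46]
right [415.1 203.4] [ 57  58  58  59  60  59 186 189 188 186 187 192 197]
barL [327.9 215.1] [32 32 32 31 31 32 72 86 91 92 93 93 94]
barR [350.7 215.1] [93 93 95 94 88 76 33 32 32 33 32 34 34]
barrear [340.  131.4] [35 33 34 34 31 31 38 78 90 93 95 94 95]
scene diff over cover: 124
(0.40915438532829285, 0.9721410274505615, (16, 20), (10, 10)) expect (10,10)
```

```bash
python3 -c "
from cell import ticket
print(ticket.sign_off())"
```

```text
the job is handed in; nothing more can be done
None
```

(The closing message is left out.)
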